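# Check a spindle's thread with a pitch-gauge leaf

### The arm

A 6-joint arm with a two-finger parallel gripper is mounted at the origin on the work surface; the furniture and walls round the work are solid. World frame = base frame: x ahead of the robot, y to its left, z up, the work surface at z = 0. Lengths are in mm, angles in rad, forces in N, time in s.
With the tool pointing down it reaches from about 350 to 875 mm from the base axis. Payload 4.2 kg.
Tool frame: the origin (TCP) lies between the finger pads; the fingertips stand 14 mm ahead of it and the grasp point (between the pads) lies 5 mm behind it; z points along the fingers, y is the line along which they close (so a half turn about z gives the same grasp; the last joint's range is limited). The gripper opens to 85 mm and grips with 20 to 120 N. Pads are 22 mm wide; open, the fingers measure 114 mm over their backs; the gripper's body (76 mm by 85 mm) begins 54 mm behind the grasp point. The pads swing forward as they close: fully open they stand 13 mm farther back than shut.
Start: joints at [1.552, 0.385, 0.008, 0, -1.194, -0.259], TCP at [171.368, 601.026, 222.012] pointing down, gripper open.
Joint ranges: [-3.14, 3.14], [-1.21, 2.06], [-1.07, 1.41], [-3.16, 2.05], [-2.99, -0.16], [-3.1, 3.1]. Speed limits (rad/s): [2.79, 2.79, 3.14, 3.14, 3.14, 3.14].

### API

Orientations are given as a unit quaternion [x, y, z, w].
In Python, from bench import * gives the robot as it stands.
- The arm moves only by the tool carry_out, never from a script. Its argument "motion" is a list of rows, each a list of 7 numbers: the turn, a rotation vector about the tool's x, y, z in rad, then the shift along the tool's x, y, z in mm, then the opening, from -1 (shut) to 1 (fully open), so that 0 is half open. A call has 1 to 5 rows; each row is the pose to reach, as a shift and turn from the pose commanded when the call began, along the tool's axes at that moment; what a row does not reach only later rows make up. A row lasts 1/8 s, in which the tool goes at most 62.5 mm and 10.7 degrees, less where a joint would pass 70% of its speed; a pose out of reach is approached as far as the arm can. A call with a gripper value outside its range is refused whole. The fingers move at their own pace and stop on an object; the grip force is fixed at half the most. Time passes only in rows, so rows that repeat a pose let the fingers close. It gives the time, the measured TCP pose, the force, the opening and the grip force at its end, in the units of the state.
- read_state(): the state, without advancing time (a new reading comes with each control period).
- get_image(name): name is "side" or "top" or "wrist"; returns a dict with "color" (480x640x3 uint8, blue, green, red), "mtx" (3x3 intrinsics, pixels), "position" and "orientation" of the camera in the world. Camera axes: x right, y down, z forward; pixel columns grow to the right and rows downward; lengths in mm; the calibration is good to about 2 mm. A picture is of the moment at which its call begins. There is no depth.
- job_done(): hands the job in; it is judged then, once.
The state is a dict: "clock": time; "joints": joint angles; "joint_vel": joint speeds; "joint_efforts": joint torques, N m; "position": TCP position; "ee_rot": TCP orientation; "contact_force": force on the tool from outside, world axes, zero at the start; "wrist_torque": the same for the moment, N m; "gripper_width": finger opening in mm; "grasp_force": force on a finger pad.
Only numpy, scipy, OpenCV 4.12 (cv2) and the standard library are available. Lean on these libraries where they do the work, as an engineer would, in place of code of your own. Each camera call takes 0.05 s, during which the arm holds its last target. There are 200 camera calls.

### The job

Check the thread of the spindle that lies in the two V-blocks. First bring the rest in front of it to centre height: lay the loose ground block part-way over its clamped twin and slide it across, face on face, until the two are flush all round. Then lay the gauge leaf whose teeth have the spindle's pitch flat on the blocks, slide it gently into the thread, roughly mid-way along it, until it sits fully home and square to the spindle, and leave it there; do not disturb the other leaves or anything else that stands or lies around.

Things in the scene. Friction and masses are not known exactly. Their poses are not given: they have to be found in the camera images.
- clamped_top (a point): middle of the top face of the clamped ground block, 38 mm above the counter; x square to the spindle and towards it, y along it, z up. Polished steel, 55 (x) x 40 (y) x 20 mm; two toe clamps at its +y and -y sides stay 7 mm below its top. The spindle's axis passes 50.5 mm ahead (+x) and 22.5 mm above this point, so the block ends 3 mm short of the thread's crests
- plate: fixed grey steel plate, 124 (x) x 180 (y) mm, on feet, its top 18 mm above the counter, origin mid underside, x towards the spindle; it carries the clamped block (centred 20.5 mm behind the origin) and two V-blocks that hold the spindle (axis 30 mm ahead of the origin): each with its strap 58 (x) x 24 (y) mm, centred on the axis, 74 mm to either side in y, 87 mm high
- crest (a point): point on a crest of the spindle's thread, on the side that faces the clamped block, at the height of the axis, which lies 20 mm ahead (+x); y along the spindle, z up. Along this side ridges stand at 0, 10, 20.. mm and grooves at 5, 15, 25.. mm to either side in y. A groove is 6.3 mm wide at its mouth, 3.7 mm at its bottom, 5 mm deep
- spindle: fixed steel spindle, origin on its axis at the thread's middle, y along the axis. Trapezoidal thread of 10 mm pitch, 40 mm over the crests, 92 mm long between two shoulders 42 mm across. Its place along its axis, and so that of the grooves, shifts by up to 5 mm from the clamped block's middle from run to run
- block_mid (a point): centre of the loose ground block: polished steel, 55 (x) x 40 (y) x 20 (z) mm, about 340 g, twin of the clamped one; take it across the 40 mm. Starts flat on the counter. Flush on the clamped block it makes a rest whose top is 58 mm above the counter, half a leaf's thickness (2.5 mm) below the spindle's axis
- block: the same loose ground block, origin in the middle of its underside
- leaf_10_grip (a point): middle of the grip of the gauge leaf with 6 teeth at 10 mm pitch, 9.5 mm above its underside. It fits the spindle. Flat steel leaf, x towards its teeth, z up. Grip: black plastic, 40 (x) x 18 (y) mm, centred here, its top 18 mm above the leaf's underside; take it across the 18 mm. Starts flat on the counter, teeth roughly away from the robot
- leaf_10_edge (a point): middle of the toothed front edge of the 10 mm leaf, 64 mm ahead of its grip point, at the bottom of the gap between its two middle teeth, 2.5 mm above its underside; axes as the grip's. Teeth stand 4.5 mm farther, 5.1 mm wide at the foot, 2.7 mm at the tip. Fully home this point meets a crest: the gaps' bottoms touch the ridges before the tips reach the groove's bottom
- leaf_10: the 10 mm leaf, origin on its underside 23.5 mm ahead of the grip point. All leaves: 5 mm thick, about 140 g; head 62 mm wide (y), from 34 to 64 mm ahead of the grip point, then the teeth; tang 16 mm wide reaching 21.5 mm behind the grip point; centre of mass about 30 mm ahead of the grip point
- leaf_7_grip (a point): middle of the grip of the gauge leaf with 8 teeth at 7 mm pitch, 9.5 mm above its underside. Not for this spindle. Flat steel leaf, x towards its teeth, z up. Grip: black plastic, 40 (x) x 18 (y) mm, centred here, its top 18 mm above the leaf's underside; take it across the 18 mm. Starts flat on the counter, teeth roughly away from the robot
- leaf_14_grip (a point): middle of the grip of the gauge leaf with 4 teeth at 14 mm pitch, 9.5 mm above its underside. Not for this spindle. Flat steel leaf, x towards its teeth, z up. Grip: black plastic, 40 (x) x 18 (y) mm, centred here, its top 18 mm above the leaf's underside; take it across the 18 mm. Starts flat on the counter, teeth roughly away from the robot
- wash_bottle: white plastic wash bottle with a blue bent nozzle, 68 x 99 x 235 mm; a bystander, origin at its underside
- reagent_bottle: white plastic bottle with a white cap, 58 mm across, 126 mm high; a bystander, origin at its underside
- amber_bottle: amber glass bottle with a black cap, 72 mm across, 170 mm high; a bystander, origin at its underside
- cup_a: white sample cup with a blue screw lid, 61 mm across, 63 mm high; a bystander, origin at its underside
- cup_b: second such sample cup, 61 mm across, 63 mm high; a bystander, origin at its underside
- cylinder: slender white measuring cylinder, 54 x 60 mm at its foot, 180 mm high; a bystander, origin at its underside
- filter_papers: low pack of folded filter papers, 66 x 100 x 30 mm; a bystander, origin at its underside
- spatula: stainless steel spatula lying flat, 18 x 160 x 7 mm, long along its y; a bystander, origin at its underside

How it is judged:
By the outcome, as a careful person would: the job done as asked, in the order asked, and still so for the second after the job is handed in, with the robot touching nothing.
It also fails if it takes over 58 s, if anything falls off the work surface, if the arm or the gripper's body presses on something with over 40 N, if the wrist force passes 120 N, or if a joint passes its speed limit or range.

## Working session

There is one attempt and no reset: what is moved stays moved. The work goes in short steps, Python scripts to look and compute and a tool call to move; the robot and the scene stay as the last step left them, time stands still between calls to the robot, and variables do not carry over. Pictures are saved under pics/ and viewed, at most 10 in all, crops included, and the job is handed in when it is done.

Besides the shell and the picture viewer there is one more tool, called after "Request:" as a command line: name --pt "numbers of a row" for each row, then --argument value for the rest. carry_out: Moves the arm, as the interface text tells. Its arguments: {"type":"object","properties":{"motion":{"type":"array"}},"required":["motion"]}

```bash
mkdir -p pics; ls; cat > h.py <<'E'
from bench import *
import numpy as np, cv2
from scipy.spatial.transform import Rotation as R
def cam(n):
    d=get_image(n); d['mtx']=np.array(d['mtx']);d['P']=np.array(d['position']);d['R']=R.from_quat(d['orientation']).as_matrix();return d
def ray(d,u,v):
    r=d['R']@np.linalg.solve(d['mtx'],[u,v,1.]);return r/np.linalg.norm(r)
def onz(d,u,v,z):
    r=ray(d,u,v);return d['P']+r*(z-d['P'][2])/r[2]
def proj(d,p):
    q=d['mtx']@(d['R'].T@(np.array(p,float)-d['P']));return q[:2]/q[2]
def tri(d1,p1,d2,p2):
    a,b=ray(d1,*p1),ray(d2,*p2);A=np.stack([a,-b],1);t=np.linalg.lstsq(A,d2['P']-d1['P'],rcond=None)[0]
    x,y=d1['P']+a*t[0],d2['P']+b*t[1];return (x+y)/2,np.linalg.norm(x-y)
import pickle
def save(n,f):
    d=cam(n);cv2.imwrite('pics/%s.png'%f,d['color']);pickle.dump(d,open(f+'.pkl','wb'));return d
def load(f): return pickle.load(open(f+'.pkl','rb'))
E
python3 - <<'E'
from h import *
for n in ['side','top','wrist']:
    d=save(n,n+'0');print(n,d['P'].round(),d['mtx'][0,0],d['R'].round(2).tolist())
print(read_state())
E
```

```text
pics
side [ 916. 1059.  562.] 441.3395939891957 [[-0.95, 0.13, -0.29], [0.32, 0.43, -0.85], [0.01, -0.9, -0.45]]
top [ 397.   80. 1058.] 457.9820465605786 [[0.0, -0.98, 0.19], [-1.0, 0.0, 0.02], [-0.02, -0.19, -0.98]]
wrist [238. 581. 372.] 378.95874529432297 [[-0.27, -0.92, -0.26], [-0.96, 0.26, 0.07], [0.0, 0.27, -0.96]]
{'clock': 0.15, 'joints': array([ 1.55157180e+00,  3.85344282e-01,  6.94861447e-03, -3.26906607e-04,
       -1.19400205e+00, -2.58591430e-01]), 'joint_vel': array([-0.00158381, -0.00355483,  0.00178822,  0.0023869 , -0.00113592,
        0.00038248]), 'joint_efforts': array([-1.15418665e-03, -3.92673683e+01,  1.88582110e+01,  4.18862477e+00,
       -3.37963182e-03,  2.27632825e-06]), 'position': array([171.28390778, 600.60224845, 221.20160795]), 'ee_rot': array([ 9.90359115e-01, -1.38521333e-01, -5.52504236e-05,  8.13108644e-04]), 'contact_force': array([-0.14013345, -0.83210454,  0.16881079]), 'wrist_torque': array([-0.01116553,  0.05094385,  0.01360038]), 'grasp_force': 0.0, 'gripper_width': 85.3333175349871}
```

View pics/top0.png

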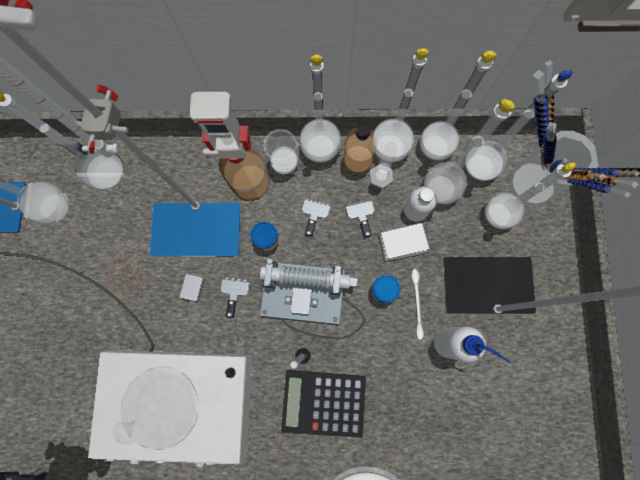

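View pics/side0.png

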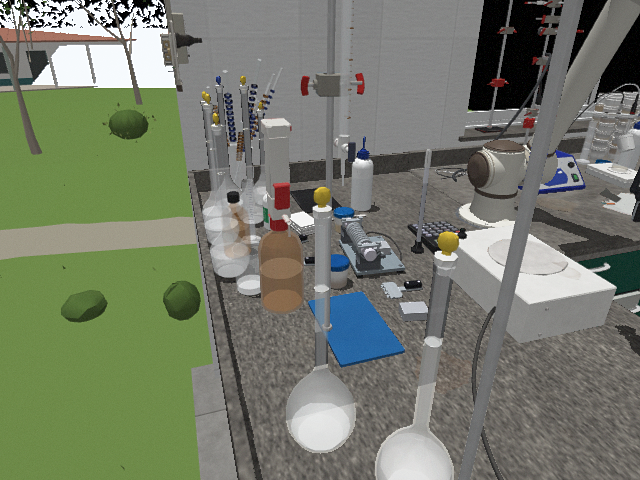

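The top view shows the loose block at about (191,288), with leaves at (235,295), (315,215) and (361,218). The rest and spindle are at about (303,290), and cups stand at (264,236) and (385,290). The side view shows the same things, small. Next I'll look closer at the leaves and the rest.

```bash
python3 - <<'E'
from h import *
d=load('top0')
for n,u,v,z in [('block',191,288,20),('leafL',235,295,5),('leafM',315,215,5),('leafR',361,218,5),('clamped',301,300,38),('spindle',308,280,60),('rod',195,205,0),('cupa',264,236,63),('cupb',385,290,63),('rod2',300,360,0)]:
    print(n,onz(d,u,v,z).round())
s=load('side0')
for p in [(171,601,221),(150,450,60)]: print(proj(s,p),proj(d,p))
c=d['color']
a=cv2.resize(c[265:325,170:260],None,fx=4.4,fy=4.4,interpolation=cv2.INTER_CUBIC)
b=cv2.resize(c[190:250,290:380],None,fx=4.4,fy=4.4,interpolation=cv2.INTER_CUBIC)
e=cv2.resize(c[255:330,255:360],None,fx=4.2,fy=4.2,interpolation=cv2.INTER_CUBIC)
w=cv2.resize(load('wrist0')['color'],(400,300))
im=np.zeros((600,800,3),np.uint8)
for i,(x) in enumerate([a,b,e,w]):
    x=x[:300,:400];y0,x0=(i//2)*300,(i%2)*400;im[y0:y0+x.shape[0],x0:x0+x.shape[1]]=x
cv2.imwrite('pics/m1.png',im)
E
```

```text
block [490. 392.  20.]
leafL [475. 294.   5.]
leafM [665. 111.   5.]
leafR [657.   3.   5.]
clamped [462. 140.  38.]
spindle [504. 124.  60.]
rod [691. 400.   0.]
cupa [602. 223.  63.]
cupb [483. -43.  63.]
rod2 [331. 143.   0.]
[652.48475277 244.5540122 ] [ 26.14768961 462.21189222]
[568.86765128 278.48520384] [148.01390736 451.83279455]
```

View pics/m1.png

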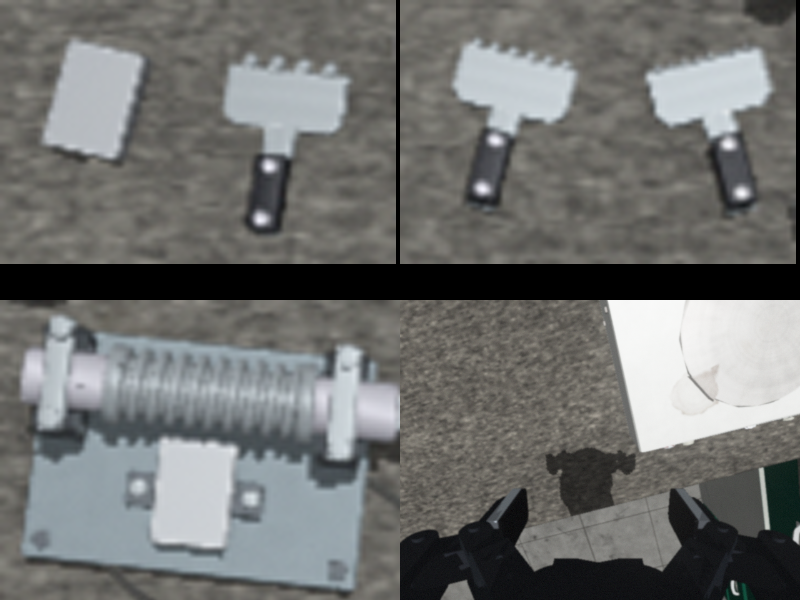

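In the crops, the left leaf has 4 coarse teeth, the one at top px (315,215) has 6, and the right one has 8 fine teeth. The middle-row left leaf, near world (665,111), is therefore leaf_10. Next I'll get poses from contours.

```bash
python3 - <<'E'
from h import *
d=load('top0');c=d['color'];g=cv2.cvtColor(c,cv2.COLOR_BGR2GRAY)
def rect(box,th,z):
    u0,v0,u1,v1=box;m=np.uint8(g[v0:v1,u0:u1]>th)*255
    cs=cv2.findContours(m,cv2.RETR_EXTERNAL,cv2.CHAIN_APPROX_NONE)[0];k=max(cs,key=cv2.contourArea)
    P=np.array([onz(d,u+u0,v+v0,z)[:2] for u,v in k[:,0]],np.float32)
    r=cv2.minAreaRect(P);b=cv2.boxPoints(r);e=b[1]-b[0],b[2]-b[1];l=max(e,key=np.linalg.norm)
    return np.round(r[0],1),np.round(r[1],1),np.degrees(np.arctan2(l[1],l[0])).round(1)
for th in (150,165):
    print('block',rect((175,270,208,307),th,20)); print('clamped',rect((286,286,320,318),th+30,38))
    print('head10',rect((300,190,332,218),th,5))
def dark(box):
    u0,v0,u1,v1=box;s=g[v0:v1,u0:u1]; m=np.uint8(s<55)*255
    cs=cv2.findContours(m,cv2.RETR_EXTERNAL,cv2.CHAIN_APPROX_NONE)[0];k=max(cs,key=cv2.contourArea)
    P=np.array([onz(d,u+u0,v+v0,18)[:2] for u,v in k[:,0]],np.float32);return cv2.minAreaRect(P)
print(dark((300,215,325,242)))
print('cyl',onz(d,303,356,10),onz(d,293,366,180))
E
```

```text
block (array([492.2, 393.7]), array([39.6, 54.2]), np.float32(-12.5))
clamped (array([461.2, 141.6]), array([38.9, 53.5]), np.float32(-5.9))
head10 (array([678.2, 110.7]), array([63.1, 41.4]), np.float32(76.9))
block (array([492.1, 393.7]), array([38.4, 53.6]), np.float32(-13.1))
clamped (array([461.2, 141.7]), array([38. , 53.4]), np.float32(-5.9))
head10 (array([677.9, 111.3]), array([62.4, 40.9]), np.float32(75.4))
((613.8348388671875, 125.34468078613281), (6.711154937744141, 16.74004554748535), 8.286591529846191)
cyl [340.30867779 135.99182591  10.        ] [331.31875854 145.29493392 180.        ]
```

```bash
cat >> h.py <<'E'
def rel(t,yaw=None,show=True):
    s=read_state();M=R.from_quat(s['ee_rot']).as_matrix();y=np.degrees(np.arctan2(M[1,0],M[0,0]))
    o=M.T@(np.array(t,float)-s['position']);D=np.zeros(3)
    if yaw is not None:
        a=np.radians(yaw);w=np.array([[np.cos(a),np.sin(a),0],[np.sin(a),-np.cos(a),0],[0,0,-1]])
        D=R.from_matrix(M.T@w).as_rotvec()
    print('t',round(s['clock'],2),'pos',s['position'].round(1),'yaw',y.round(2),'turn',D.round(4),'shift',o.round(1),'F',s['contact_force'].round(1),'w',round(s['gripper_width'],1),'gf',round(s['grasp_force'],1))
E
python3 -c "
from h import *
rel((492,394,150),-12.8)"
```

```text
t 0.15 pos [171.3 600.6 221.2] yaw -15.92 turn [ 0.0016 -0.0001 -0.0545] shift [365.1 110.6  71.4] F [-0.1 -0.8  0.2] w 85.3 gf 0.0
```

Request:
carry_out --pt "0 0 -0.054 60 18 0 1" --pt "0 0 -0.054 120 36 0 1" --pt "0 0 -0.054 180 54 0 1" --pt "0 0 -0.054 240 72 0 1" --pt "0 0 -0.054 300 90 10 1"

```text
clock: 0.78
position: [435.7, 432.1, 212.8]
ee_rot: [0.994, -0.112, 0.0, -0.001]
contact_force: [-0.0, 0.8, -0.3]
gripper_width: 85.5
grasp_force: 0.0
```

Request:
carry_out --pt "0 0 0 32 12 30 1" --pt "0 0 0 64 24.5 60 1" --pt "0 0 0 64 24.5 60 1" --pt "0 0 0 64 24.5 60 1"

```text
clock: 1.27
position: [491.1, 395.2, 152.6]
ee_rot: [0.994, -0.112, 0.0, -0.0]
contact_force: [0.2, -0.5, 1.0]
gripper_width: 85.2
grasp_force: 0.0
```

```bash
cat >> h.py <<'E'
def wrect(d,z,c,rad=60,th=150,dark=False):
    "rect of the blob nearest world point c at height z"
    g=cv2.cvtColor(d['color'],cv2.COLOR_BGR2GRAY);m=np.uint8(g<th if dark else g>th)*255
    p=proj(d,[c[0],c[1],z]);out=[]
    for k in cv2.findContours(m,cv2.RETR_EXTERNAL,cv2.CHAIN_APPROX_NONE)[0]:
        if cv2.contourArea(k)<300: continue
        r=cv2.minAreaRect(np.array([onz(d,u,v,z)[:2] for u,v in k[:,0]],np.float32));b=cv2.boxPoints(r)
        if np.linalg.norm(np.array(r[0])-c[:2])>rad: continue
        l=max((b[1]-b[0],b[2]-b[1]),key=np.linalg.norm);y=np.degrees(np.arctan2(l[1],l[0]))
        out.append((np.round(r[0],1),np.round(sorted(r[1]),1),round(float((y+90)%180-90),2),cv2.contourArea(k)))
    return out
E
python3 - <<'E'
from h import *
rel((492,394,150),-12.8)
d=save('wrist','w1')
for th in (140,160,180): print(th,wrect(d,20,(492,394),th=th))
E
```

```text
t 1.27 pos [491.1 395.2 152.6] yaw -12.82 turn [-0.0003 -0.0005 -0.0003] shift [1.2 1.  2.6] F [ 0.2 -0.5  1. ] w 85.2 gf 0.0
140 [(array([496.4, 406.9]), array([ 53.5, 105. ]), 77.17, 4402.0), (array([527.6, 359.7]), array([26.8, 86.2]), 84.89, 1574.5), (array([543.4, 422. ]), array([44.2, 80.3]), -89.89, 2586.0)]
160 [(array([494.1, 398.4]), array([51.7, 52.7]), -12.83, 3183.5)]
180 [(array([493.4, 393.4]), array([40.4, 51.9]), -12.94, 3068.0)]
```

View pics/w1.png

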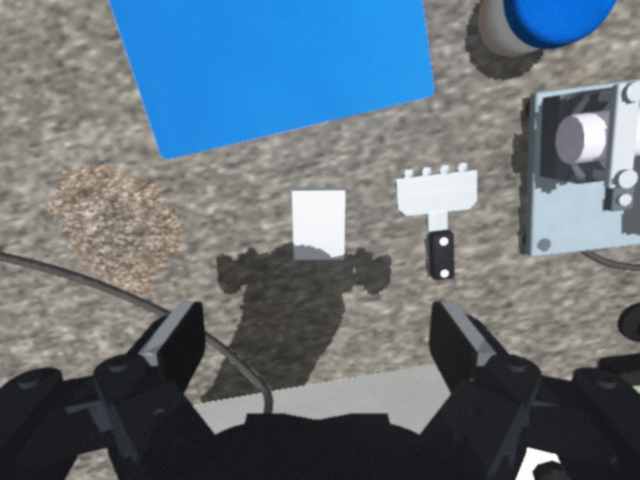

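The block's top face spans (291..345, 190..261) in the wrist picture, square to the tool, with the gripper's shadow over its lower end. leaf_14 is at (437,190), the plate is on the right, and the cup is at top right.

```bash
python3 - <<'E'
from h import *
d=load('w1');t=load('top0')
g=cv2.cvtColor(d['color'],cv2.COLOR_BGR2GRAY).astype(float)
print(np.abs(np.diff(g[200:235,280:360].mean(0))).argsort()[-4:]+280.5, np.abs(np.diff(g[180:275,300:338].mean(1))).argsort()[-6:]+180.5, np.diff(g[180:275,300:338].mean(1)).round()[70:90])
P=[onz(d,u,v,20) for u,v in [(292,190),(345.5,190),(345.5,261),(293,261)]]
for p in P: print(p.round(1))
print('centre',np.mean(P,0).round(1),[round(float(np.linalg.norm(P[i]-P[i-1])),1) for i in range(4)])
print('tri',tri(d,(319,225.5),t,proj(t,(492.2,393.7,20))))
E
```

```text
[345.5 292.5 291.5 344.5] [244.5 245.5 258.5 259.5 189.5 190.5] [ -5.  -5.  -5.  -5.  -5.  -8. -10. -11. -15. -19. -11.  -2.  -0.  -0.
  -1.   0.   0.   1.  -1.  -1.]
[523.1 406.8  20. ]
[514.2 367.8  20. ]
[459.2 379.1  20. ]
[468.4 419.5  20. ]
centre [491.2 393.3  20. ] [56.1, 40.0, 56.1, 41.4]
tri (array([492.15713331, 393.20553479,  21.28290727]), np.float64(0.25630430451885194))
```

Request:
carry_out --pt "0 0 0 0 0.7 55 1" --pt "0 0 0 0 0.7 110 1" --pt "0 0 0 0 0.7 130 1" --pt "0 0 0 0 0.7 135 1" --pt "0 0 0 0 0.7 135 1"

```text
clock: 1.95
position: [491.0, 395.7, 18.7]
ee_rot: [0.994, -0.111, 0.001, -0.001]
contact_force: [-0.1, -0.1, 0.6]
gripper_width: 85.3
grasp_force: 0.0
```

```bash
python3 - <<'E'
from h import *
rel((492,393.3,17),-12.8)
E
```

```text
t 1.95 pos [491.  395.7  18.7] yaw -12.74 turn [-0.0023 -0.0013  0.001 ] shift [1.5 2.1 1.7] F [-0.1 -0.1  0.6] w 85.3 gf 0.0
```

Request:
carry_out --pt "0 0 0 1.5 2 2.5 1" --pt "0 0 0 1.5 2 2.5 0.2" --pt "0 0 0 1.5 2 2.5 -1" --pt "0 0 0 1.5 2 2.5 -1" --pt "0 0 0 1.5 2 2.5 -1"

```text
clock: 2.58
position: [491.8, 391.9, 14.8]
ee_rot: [0.994, -0.112, 0.0, -0.0]
contact_force: [0.4, -0.4, -0.2]
gripper_width: 12.4
grasp_force: 0.0
```

```bash
python3 - <<'E'
from h import *
rel((492,393.3,17),-12.8)
E
```

```text
t 2.58 pos [491.8 391.9  14.8] yaw -12.83 turn [-0.0001 -0.0001 -0.0005] shift [-0.1 -1.4 -2.2] F [ 0.4 -0.4 -0.2] w 12.4 gf 0.0
```

```bash
python3 - <<'E'
from h import *
d=save('wrist','w2');rel((492,393.3,17),-12.8)
s=save('side','s2')
c=s['color'];p=proj(s,(492,393,20)).astype(int)
cr=cv2.resize(c[p[1]-50:p[1]+25,p[0]-50:p[0]+50],(800,600),interpolation=cv2.INTER_CUBIC)
cv2.imwrite('pics/m2.png',np.vstack([cv2.resize(d['color'][150:480],(800,300))[:, :],cr[150:450]]))
E
```

```text
t 2.62 pos [491.8 391.9  14.7] yaw -12.83 turn [ 0.      0.     -0.0005] shift [-0.1 -1.4 -2.3] F [ 0.2 -0.1  0. ] w 4.3 gf 0.0
```

View pics/m2.png

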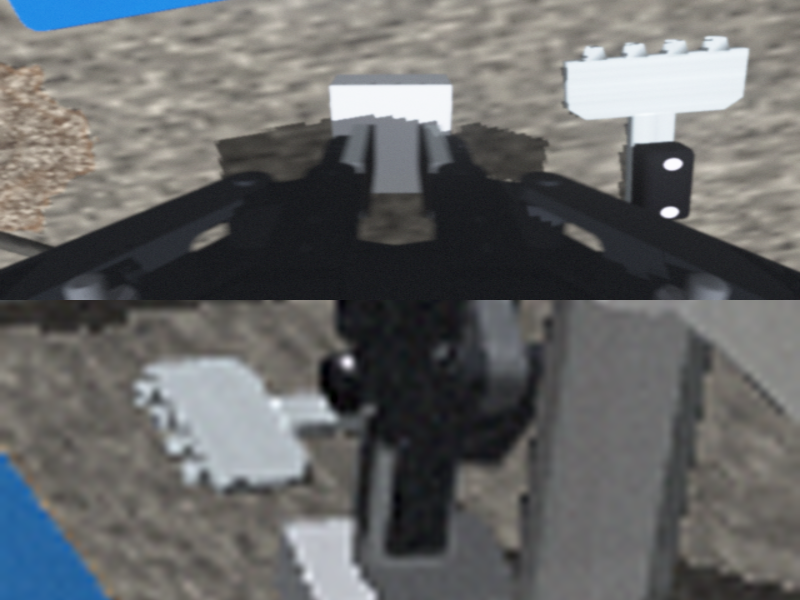

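The fingers shut above the block. It is untouched and its grey top shows between the fingertips. I'll check how high the fingertips really are.

```bash
python3 - <<'E'
from h import *
s=load('s2');p=proj(s,(492,393,20)).astype(int)
w=load('w2')
f=lambda x,y:(p[0]-50+x/8,p[1]-50+(y-150)/8)
for q in [(415,555),(360,600),(355,520),(285,525)]:
    u,v=f(*q);r=ray(s,u,v)
    # point on plane through x-y vertical line closest to (491.8,391.9)
    n=np.array([r[0],r[1]]);t=((np.array([491.8,391.9])-s['P'][:2])@n)/(n@n);print(q,(s['P']+r*t).round(1))
# wrist: tips at crop (385,118)->px
for q in [(350,120),(440,120),(375,118),(418,118),(390,193),(330,85),(452,85)]:
    u,v=q[0]*.8,150+q[1]*1.1
    print(q,(round(u),round(v)),onz(w,u,v,20).round(1),onz(w,u,v,0).round(1))
print(proj(w,(491.8,391.9,0.7)),proj(w,(491.8,391.9,20)),proj(w,(491.8,391.9,30)))
rel((492,393,150))
E
```

```text
(415, 555) [488.6 394.   20.7]
(360, 600) [499.3 387.2   4. ]
(355, 520) [502.5 385.4  29. ]
(285, 525) [518.  376.6  24.9]
(350, 120) (280, 282) [505.4 404.1  20. ] [498.  407.9   0. ]
(440, 120) (352, 282) [498.8 375.2  20. ] [490.5 375.1   0. ]
(375, 118) (300, 280) [504.5 395.8  20. ] [497.  398.5   0. ]
(418, 118) (334, 280) [501.4 382.   20. ] [493.4 382.9   0. ]
(390, 193) (312, 362) [465.7 399.8  20. ] [452.8 403.    0. ]
(330, 85) (264, 244) [522.8 406.2  20. ] [517.8 410.4   0. ]
(452, 85) (362, 244) [514.1 368.2  20. ] [507.9 367.1   0. ]
[316.29155663 287.46105384] [316.19250552 305.4901583 ] [316.13148672 316.59669088]
t 2.67 pos [491.8 391.9  14.7] yaw -12.82 turn [0. 0. 0.] shift [  -0.    -1.1 -135.3] F [-0.8  0.3  0.1] w 0.2 gf 0.0
```

```bash
python3 - <<'E'
from h import *
d=load('w1');s=np.array([491.1,395.2,152.6]);a=np.radians(-12.82);X=np.array([np.cos(a),np.sin(a),0]);Y=np.array([np.sin(a),-np.cos(a),0])
def tool(p): q=np.array(p)-s;return np.array([q@X,q@Y,-q[2]]).round(1)
for q in [(200,305),(203,352),(435,303),(433,350),(152,355),(182,302)]:
    r=ray(d,*q); 
    for yy in (-42.5,42.5):
        t=(yy-(d['P']-s)@Y)/(r@Y)
        if 0<t<400: print(q,tool(d['P']+t*r))
for z in (-10,0,14): print(z,[proj(d,s+11*X+k*42.5*Y-np.array([0,0,z])).round() for k in(-1,1)])
E
```

```text
(200, 305) [  8.9 -42.5 -23.5]
(203, 352) [ -9.7 -42.5 -25. ]
(435, 303) [ 11.   42.5 -26.4]
(433, 350) [ -6.4  42.5 -28.9]
(152, 355) [ 13.9 -42.5 -64. ]
(182, 302) [ 17.8 -42.5 -40.2]
-10 [array([210., 285.]), array([423., 285.])]
0 [array([216., 276.]), array([416., 276.])]
14 [array([224., 265.]), array([409., 265.])]
```

Request:
carry_out --pt "0 0 0 0 -1.2 0 0.2" --pt "0 0 0 0 -1.2 0 0.2" --pt "0 0 0 0 -1.2 0 0.2" --pt "0 0 0 0 -1.2 0 0.2"

```text
clock: 3.18
position: [492.0, 393.1, 14.7]
ee_rot: [0.994, -0.112, -0.0, 0.0]
contact_force: [-0.2, -0.8, 0.2]
gripper_width: 51.2
grasp_force: 0.0
```

```bash
python3 - <<'E'
from h import *
rel((492,393.3,17),-12.8)
d=save('wrist','w3');s=save('side','s3')
print(proj(d,(492,393.3,20)))
p=proj(s,(492,393,30)).astype(int);print(p)
cr=cv2.resize(s['color'][p[1]-25:p[1]+25,p[0]-35:p[0]+32],(800,600),interpolation=cv2.INTER_CUBIC)
cv2.imwrite('pics/m3.png',np.vstack([cv2.resize(d['color'][200:400,160:480],(480,300)),cv2.resize(cr,(480,300))]))
E
```

```text
t 3.17 pos [492.  393.1  14.7] yaw -12.82 turn [ 0.      0.     -0.0004] shift [-0.1 -0.2 -2.3] F [-0.2 -0.8  0.2] w 51.2 gf 0.0
[315.63828818 305.70381824]
[414 302]
```

View pics/m3.png

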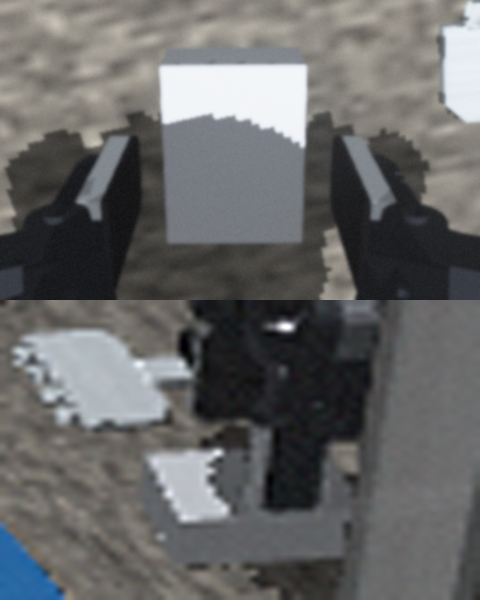

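The fingertips straddle the block (crop x 138 and 333, with the block at 162–307) but sit about at its top. They are roughly 20 mm higher than the nominal TCP suggests, so I'll lower in small steps and watch the force.

Request:
carry_out --pt "0 0 0 0 0 7 0.2" --pt "0 0 0 0 0 14 0.2" --pt "0 0 0 0 0 17 0.2" --pt "0 0 0 0 0 17 0.2"

```text
clock: 3.78
position: [491.9, 392.9, -2.8]
ee_rot: [0.994, -0.112, -0.0, 0.0]
contact_force: [-0.4, -0.7, 0.1]
gripper_width: 51.4
grasp_force: 0.0
```

```bash
python3 - <<'E'
from h import *
rel((492,393.3,17),-12.8)
d=save('wrist','w4');s=save('side','s4')
p=(414,302)
cr=cv2.resize(s['color'][p[1]-25:p[1]+25,p[0]-35:p[0]+32],(800,600),interpolation=cv2.INTER_CUBIC)
cv2.imwrite('pics/m4.png',np.vstack([cv2.resize(d['color'][200:400,160:480],(480,300)),cv2.resize(cr,(480,300))]))
E
```

```text
t 3.77 pos [491.9 392.9  -2.8] yaw -12.82 turn [ 0.0009  0.0004 -0.0004] shift [  0.   -0.4 -19.8] F [-0.4 -0.7  0.1] w 51.4 gf 0.0
```

Request:
carry_out --pt "0 0 0 0 0 3 0.2" --pt "0 0 0 0 0 3 -0.4" --pt "0 0 0 0 0 3 -0.4" --pt "0 0 0 0 0 3 -0.4"

```text
clock: 4.38
position: [492.0, 393.3, -5.1]
ee_rot: [0.994, -0.112, 0.0, -0.0]
contact_force: [-0.7, 0.3, 2.1]
gripper_width: 38.4
grasp_force: 61.9
```

```bash
python3 - <<'E'
from h import *
rel((492,393.3,17),-12.8)
d=save('wrist','w5')
E
```

```text
t 4.38 pos [492.  393.3  -5.1] yaw -12.82 turn [-0.0004 -0.0001 -0.0003] shift [ -0.   -0.  -22.1] F [-0.7  0.3  2.1] w 38.4 gf 61.9
```

Request:
carry_out --pt "0 0 0 0 0 -15 -0.4" --pt "0 0 0 0 0 -50 -0.4" --pt "0 0 -0.06 7 55 -100 -0.4" --pt "0 0 -0.12 15 110 -115 -0.4" --pt "0 0 -0.12 15 155 -115 -0.4"

```text
clock: 5.05
position: [472.5, 237.3, 111.9]
ee_rot: [0.999, -0.052, 0.001, -0.001]
contact_force: [0.3, -0.9, -5.1]
gripper_width: 38.4
grasp_force: 61.7
```

Request:
carry_out --pt "0 0 0 0 0 0 -0.4" --pt "0 0 0 0 0 0 -0.4"

```text
clock: 5.3
position: [472.5, 238.5, 110.3]
ee_rot: [0.999, -0.052, 0.0, -0.0]
contact_force: [-0.7, 0.6, -4.3]
gripper_width: 38.1
grasp_force: 61.8
```

```bash
python3 - <<'E'
from h import *
rel((461,141,120),-5.9)
d=save('wrist','w6')
for th in (170,185,200,215,230): print(th,wrect(d,38,(461,141),th=th))
E
```

```text
t 5.3 pos [472.5 238.5 110.3] yaw -5.98 turn [-0.0007 -0.0007 -0.0014] shift [-1.2 98.2 -9.8] F [-0.7  0.6 -4.3] w 38.1 gf 61.8
170 [(array([506.8, 105.7]), array([10.2, 36.7]), -4.89, 565.5), (array([508.3, 117.5]), array([10.3, 36.1]), -5.01, 596.5), (array([508.9, 129.3]), array([10. , 37.3]), -5.83, 629.5), (array([486.6, 169. ]), array([117.1, 204.8]), 84.19, 32090.0)]
185 [(array([457.1, 116.2]), array([55.7, 91.5]), 84.03, 8095.0), (array([507.5, 105.2]), array([ 8.9, 32.2]), -3.78, 466.5), (array([508.3, 117. ]), array([ 8.9, 32.7]), -5.43, 492.0), (array([509.5, 128.9]), array([ 9. , 32.7]), -5.58, 527.5), (array([510.8, 140.8]), array([ 9.3, 32.7]), -6.2, 559.5), (array([511.9, 152.7]), array([ 9.5, 32.7]), -7.17, 584.0), (array([516.7, 134.9]), array([ 47.3, 118.9]), 83.68, 4387.0)]
200 [(array([460.5, 141.8]), array([39.3, 53.1]), -5.86, 5017.5), (array([511.8, 152.2]), array([ 8.3, 26.4]), -6.33, 448.5), (array([508.1, 116.6]), array([ 7.4, 27.6]), -4.27, 377.5), (array([509.6, 128.4]), array([ 7.8, 27. ]), -4.62, 401.0), (array([510.8, 140.4]), array([ 7.9, 27. ]), -5.78, 417.0), (array([507.2, 104.6]), array([ 7.3, 28.1]), -3.55, 363.0), (array([514. , 166.8]), array([13.2, 28.8]), -3.32, 877.5)]
215 [(array([460.9, 142. ]), array([38.5, 52.4]), -5.87, 4851.0), (array([513.8, 166.5]), array([12.7, 20.3]), -3.94, 470.0)]
230 [(array([467.1, 141.4]), array([37.1, 38.8]), -5.33, 2223.5)]
```

View pics/w6.png

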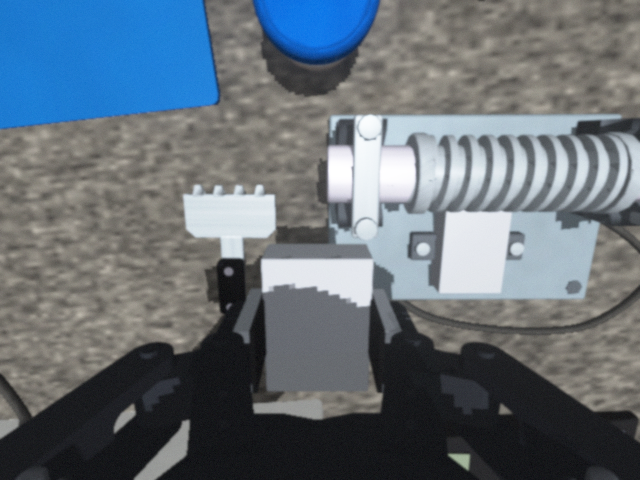

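In the picture the clamped block's top spans (437–512, 210–293) with its toe clamps at (422,248) and (516,248). The held block's top face spans (262–372, 258–390), gripped squarely.

```bash
python3 - <<'E'
from h import *
d=load('w6');s=read_state();tcp=s['position']
a=np.radians(-5.98);X=np.array([np.cos(a),np.sin(a)]);Y=np.array([np.sin(a),-np.cos(a)])
for z in (132,135.4):
    C=np.array([onz(d,u,v,z)[:2] for u,v in [(262,258),(372,258),(368,390),(266,390)]])
    print(z,[((c-tcp[:2])@X).round(1) for c in C],[((c-tcp[:2])@Y).round(1) for c in C])
# held yaw from top front edge & side
g=cv2.cvtColor(d['color'],cv2.COLOR_BGR2GRAY)
print(wrect(d,135.4,tcp[:2],th=225))
t=np.array([461,141.9])-20*np.array([np.cos(np.radians(-5.9)),np.sin(np.radians(-5.9))]);print(t)
rel((*t,110),-5.9); rel((*t,45),-5.9)
E
```

```text
132 [np.float64(26.3), np.float64(26.3), np.float64(-28.9), np.float64(-28.9)] [np.float64(-18.7), np.float64(20.7), np.float64(21.3), np.float64(-19.3)]
135.4 [np.float64(27.5), np.float64(27.5), np.float64(-26.3), np.float64(-26.4)] [np.float64(-18.1), np.float64(20.2), np.float64(20.8), np.float64(-18.7)]
[(array([490.6, 236.2]), array([16.4, 37.9]), 84.02, 3040.0), (array([520.1, 261.8]), array([ 9.3, 27.7]), 82.45, 1217.5), (array([528.8, 224.4]), array([ 7.5, 13.9]), -5.5, 891.0)]
[441.10594366 143.95585074]
t 5.35 pos [472.6 239.1 110.1] yaw -5.94 turn [-0.0006 -0.0006 -0.0007] shift [-21.5  97.9  -0. ] F [-0.6  0.2 -4. ] w 38.7 gf 61.8
t 5.35 pos [472.6 239.1 110.1] yaw -5.94 turn [-0.0006 -0.0006 -0.0007] shift [-21.5  97.9  65. ] F [-0.6  0.2 -4. ] w 38.7 gf 61.8
```

Request:
carry_out --pt "0 0 0 -11 50 0 -0.4" --pt "0 0 0 -21 97 0 -0.4" --pt "0 0 0 -21 97 35 -0.4" --pt "0 0 0 -21 97 66 -0.4" --pt "0 0 0 -21 97 70 -0.4"

```text
clock: 5.98
position: [440.4, 144.2, 38.0]
ee_rot: [0.999, -0.052, -0.002, 0.002]
contact_force: [-0.6, 0.4, -3.8]
gripper_width: 38.5
grasp_force: 62.1
```

Request:
carry_out --pt "0 0 0 0 0 2 -0.4" --pt "0 0 0 0 0 2 -0.4"

```text
clock: 6.22
position: [442.2, 145.2, 38.6]
ee_rot: [0.999, -0.051, 0.001, -0.001]
contact_force: [0.0, -0.6, -4.8]
gripper_width: 38.3
grasp_force: 62.1
```

```bash
python3 - <<'E'
from h import *
rel((441.1,143.96,33),-5.9)
d=save('wrist','w7')
cv2.imwrite('pics/w7c.png',cv2.resize(d['color'][140:440,160:480],(800,600)[:2] and (640,600)))
E
```

```text
t 6.22 pos [442.2 145.2  38.6] yaw -5.9 turn [-0.0013 -0.0016 -0.    ] shift [-0.9  1.4  5.6] F [ 0.  -0.6 -4.8] w 38.3 gf 62.1
```

View pics/w7c.png

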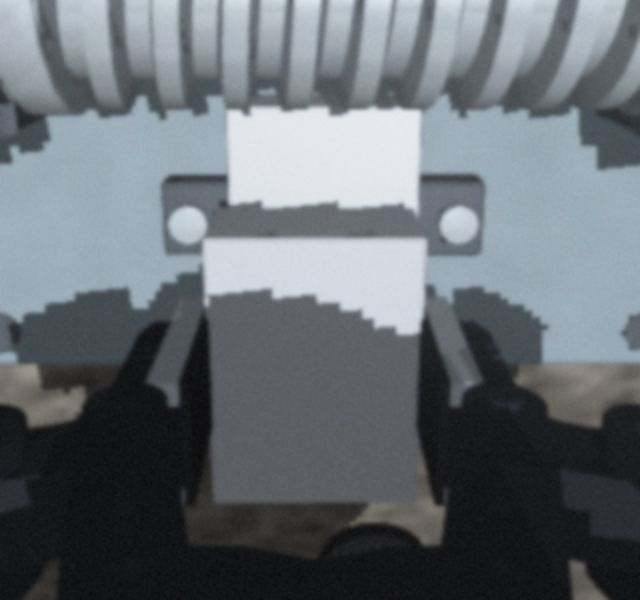

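The crop shows the held block (203–427) above the clamped one (228–419), with the toe clamps clear on either side. Now I'll compare the side edges numerically.

```bash
cat >> h.py <<'E'
def edges(d,v,u0,u1,n=2,h=3):
    "sub-pixel columns of strongest steps on rows v-h..v+h"
    g=cv2.cvtColor(d['color'],cv2.COLOR_BGR2GRAY).astype(float)[v-h:v+h+1,u0:u1].mean(0);e=np.diff(cv2.GaussianBlur(g[None],(0,0),.8)[0]);o=[]
    a=np.abs(e)
    for _ in range(n):
        i=int(a.argmax());lo,hi=max(i-2,0),i+3;w=np.abs(e[lo:hi]);o.append((round(u0+.5+(np.arange(lo,hi)[:len(w)]@w)/w.sum(),2),round(e[i],1)));a[lo:hi]=0
    return sorted(o)
E
python3 - <<'E'
from h import *
d=load('w7');tcp=read_state()['position'];a=np.radians(-5.9);X=np.array([np.cos(a),np.sin(a)]);Y=np.array([np.sin(a),-np.cos(a)])
T=lambda u,v,z:np.array([(onz(d,u,v,z)[:2]-tcp[:2])@X,(onz(d,u,v,z)[:2]-tcp[:2])@Y]).round(2)
for v in (205,215,225,235):
    e=edges(d,v,262,281,1)+edges(d,v,360,378,1);print('cl',v,e,[T(x,v,38) for x,_ in e])
for v in (264,275,285,320,350,380):
    e=edges(d,v,250,275,1)+edges(d,v,360,380,1);print('hd',v,e,[T(x,v,63) for x,_ in e])
E
```

```text
cl 205 [(np.float64(273.43), np.float64(19.5)), (np.float64(369.43), np.float64(-22.2))] [array([ 41.56, -17.31]), array([41.55, 21.49])]
cl 215 [(np.float64(273.71), np.float64(16.6)), (np.float64(369.45), np.float64(-19.1))] [array([ 37.44, -17.32]), array([37.44, 21.65])]
cl 225 [(np.float64(273.93), np.float64(24.5)), (np.float64(369.17), np.float64(-24.4))] [array([ 33.25, -17.37]), array([33.26, 21.69])]
cl 235 [(np.float64(273.79), np.float64(34.9)), (np.float64(368.67), np.float64(-34.4))] [array([ 29.01, -17.56]), array([29.02, 21.64])]
hd 264 [(np.float64(260.87), np.float64(29.9)), (np.float64(372.75), np.float64(-28.9))] [array([ 25.07, -19.45]), array([25.08, 19.98])]
hd 275 [(np.float64(261.68), np.float64(33.2)), (np.float64(371.42), np.float64(-15.5))] [array([ 20.94, -19.33]), array([20.95, 19.67])]
hd 285 [(np.float64(261.54), np.float64(37.1)), (np.float64(371.8), np.float64(-35.3))] [array([ 17.12, -19.53]), array([17.14, 19.95])]
hd 320 [(np.float64(264.49), np.float64(22.6)), (np.float64(369.2), np.float64(-19.4))] [array([  3.28, -19.  ]), array([ 3.3 , 19.53])]
hd 350 [(np.float64(265.59), np.float64(22.8)), (np.float64(367.8), np.float64(-19.6))] [array([ -9.21, -19.06]), array([-9.18, 19.47])]
hd 380 [(np.float64(265.61), np.float64(14.9)), (np.float64(373.75), np.float64(-16.6))] [array([-22.32, -19.54]), array([-22.27,  22.24])]
```

Request:
carry_out --pt "0 0 0 0 1.8 2 -0.4" --pt "0 0 0 0 1.8 4 -0.4" --pt "0 0 0 0 1.8 5 -0.4" --pt "0 0 0 0 1.8 5 -0.4"

```text
clock: 6.78
position: [441.1, 142.5, 32.9]
ee_rot: [0.999, -0.052, -0.0, 0.0]
contact_force: [-0.2, -0.0, -1.9]
gripper_width: 38.4
grasp_force: 62.3
```

Request:
carry_out --pt "0 0 0 0 0 0.5 -0.4" --pt "0 0 0 0 0 0.5 -0.4" --pt "0 0 0 0 0 0.5 -0.4"

```text
clock: 7.15
position: [441.1, 142.5, 32.9]
ee_rot: [0.999, -0.052, 0.0, 0.0]
contact_force: [-3.1, -0.5, 5.7]
gripper_width: 38.4
grasp_force: 63.2
```

```bash
python3 - <<'E'
from h import *
rel((461,141.9,33),-5.9)
d=save('wrist','w8')
tcp=read_state()['position'];a=np.radians(-5.9);X=np.array([np.cos(a),np.sin(a)]);Y=np.array([np.sin(a),-np.cos(a)])
T=lambda u,v,z:np.array([(onz(d,u,v,z)[:2]-tcp[:2])@X,(onz(d,u,v,z)[:2]-tcp[:2])@Y]).round(2)
for v in (208,216,225):
    e=edges(d,v,258,281,1)+edges(d,v,355,378,1);print('cl',v,e,[T(x,v,38) for x,_ in e])
for v in (270,285,320,350):
    e=edges(d,v,250,275,1)+edges(d,v,360,380,1);print('hd',v,e,[T(x,v,58) for x,_ in e])
E
```

```text
t 7.15 pos [441.1 142.5  32.9] yaw -5.94 turn [ 0.0001 -0.0001 -0.0006] shift [19.8 -1.5 -0.1] F [-3.1 -0.5  5.7] w 38.4 gf 63.2
cl 208 [(np.float64(264.44), np.float64(18.2)), (np.float64(364.46), np.float64(-19.7))] [array([ 41.42, -20.02]), array([41.38, 18.93])]
cl 216 [(np.float64(264.76), np.float64(16.0)), (np.float64(363.78), np.float64(-17.4))] [array([ 38.24, -20.02]), array([38.2 , 18.77])]
cl 225 [(np.float64(265.29), np.float64(21.8)), (np.float64(363.49), np.float64(-23.1))] [array([ 34.61, -19.95]), array([34.58, 18.77])]
hd 270 [(np.float64(261.28), np.float64(24.1)), (np.float64(372.5), np.float64(-22.1))] [array([ 23.13, -19.17]), array([23.1 , 19.96])]
hd 285 [(np.float64(261.62), np.float64(40.0)), (np.float64(371.74), np.float64(-28.9))] [array([ 17.46, -19.28]), array([17.43, 19.91])]
hd 320 [(np.float64(264.48), np.float64(22.8)), (np.float64(369.19), np.float64(-19.4))] [array([  3.7 , -18.79]), array([ 3.67, 19.5 ])]
hd 350 [(np.float64(265.62), np.float64(21.9)), (np.float64(367.8), np.float64(-19.6))] [array([ -8.72, -18.85]), array([-8.75, 19.44])]
```

Request:
carry_out --pt "0 0 0 3.5 -0.9 0 -0.4" --pt "0 0 0 7 -0.9 0 -0.4" --pt "0 0 0 10.5 -0.9 0 -0.4" --pt "0 0 0 14 -0.9 0 -0.4" --pt "0 0 0 15 -0.9 0 -0.4"

```text
clock: 7.82
position: [454.3, 141.1, 32.9]
ee_rot: [0.999, -0.052, -0.002, 0.001]
contact_force: [-8.9, 0.7, 10.9]
gripper_width: 38.4
grasp_force: 63.9
```

```bash
python3 - <<'E'
from h import *
rel((461,141.9,33),-5.9)
d=save('wrist','w9')
tcp=read_state()['position'];a=np.radians(-5.9);X=np.array([np.cos(a),np.sin(a)]);Y=np.array([np.sin(a),-np.cos(a)])
T=lambda u,v,z:np.array([(onz(d,u,v,z)[:2]-tcp[:2])@X,(onz(d,u,v,z)[:2]-tcp[:2])@Y]).round(2)
g=cv2.cvtColor(d['color'],cv2.COLOR_BGR2GRAY).astype(float)
p=g[150:420,300:330].mean(1);print([(i+150,round(x)) for i,x in enumerate(np.diff(p)) if abs(x)>5])
for v in (270,285,320,350):
    e=edges(d,v,250,275,1)+edges(d,v,360,380,1);print('hd',v,[T(x,v,58) for x,_ in e])
for v in range(200,260,6): print(v,edges(d,v,255,282,2,1),edges(d,v,355,380,2,1))
cv2.imwrite('pics/w9c.png',cv2.resize(d['color'][130:430,160:480],(640,600)))
E
```

```text
t 7.83 pos [454.3 141.1  32.9] yaw -5.96 turn [ 0.0021  0.0034 -0.001 ] shift [ 6.6 -1.5 -0.1] F [-8.9  0.7 10.9] w 38.4 gf 63.9
[(224, 6), (225, 13), (226, 11), (227, 6), (229, 6), (230, 10), (231, 6), (233, 8), (234, 16), (235, 15), (236, 6), (242, -15), (243, -43), (244, -43), (245, -16), (257, 21), (258, 41), (259, 31), (260, 15), (261, 5), (284, -15), (285, -21), (286, -17), (287, -11), (288, -16), (289, -16), (290, -8), (389, -6), (390, -17), (391, -19), (392, -11), (417, -9), (418, -6)]
hd 270 [array([ 23.16, -19.33]), array([23.08, 19.94])]
hd 285 [array([ 17.48, -19.3 ]), array([17.4 , 19.85])]
hd 320 [array([  3.7 , -18.81]), array([ 3.62, 19.5 ])]
hd 350 [array([ -8.74, -18.89]), array([-8.83, 19.43])]
200 [(np.float64(273.22), np.float64(-24.5)), (np.float64(278.64), np.float64(20.8))] [(np.float64(359.54), np.float64(-20.7)), (np.float64(367.44), np.float64(24.1))]
206 [(np.float64(273.34), np.float64(-25.8)), (np.float64(278.52), np.float64(20.7))] [(np.float64(358.23), np.float64(-18.7)), (np.float64(366.4), np.float64(23.5))]
212 [(np.float64(260.53), np.float64(19.7)
[... 586 characters left out ...]
), (np.float64(371.52), np.float64(8.1))]
236 [(np.float64(265.65), np.float64(11.1)), (np.float64(274.6), np.float64(8.4))] [(np.float64(363.35), np.float64(-14.2)), (np.float64(367.55), np.float64(3.9))]
242 [(np.float64(265.59), np.float64(13.3)), (np.float64(267.06), np.float64(1.2))] [(np.float64(361.9), np.float64(-2.3)), (np.float64(363.23), np.float64(-13.5))]
248 [(np.float64(265.55), np.float64(-17.7)), (np.float64(267.26), np.float64(-3.3))] [(np.float64(367.6), np.float64(17.9)), (np.float64(369.22), np.float64(3.5))]
254 [(np.float64(261.96), np.float64(-2.5)), (np.float64(263.24), np.float64(-16.8))] [(np.float64(368.9), np.float64(2.8)), (np.float64(370.32), np.float64(14.3))]
```

Request:
carry_out --pt "0 0 0 1.5 -0.9 -0.3 -0.4" --pt "0 0 0 3 -0.9 -0.3 -0.4" --pt "0 0 0 4.5 -0.9 -0.3 -0.4" --pt "0 0 0 4.5 -0.9 -0.3 -0.4" --pt "0 0 0 4.5 -0.9 -0.3 -0.4"

```text
clock: 8.5
position: [458.8, 141.3, 32.9]
ee_rot: [0.999, -0.052, -0.002, 0.001]
contact_force: [-6.8, -0.8, 8.5]
gripper_width: 38.3
grasp_force: 63.6
```

```bash
cat >> h.py <<'E'
def blk(d):
    tcp=read_state()['position'];a=np.radians(-5.9);X=np.array([np.cos(a),np.sin(a)]);Y=np.array([np.sin(a),-np.cos(a)])
    return lambda u,v,z:np.array([(onz(d,u,v,z)[:2]-tcp[:2])@X,(onz(d,u,v,z)[:2]-tcp[:2])@Y]).round(2)
E
python3 - <<'E'
from h import *
rel((461,141.9,33),-5.9)
d=save('wrist','w10');T=blk(d)
g=cv2.cvtColor(d['color'],cv2.COLOR_BGR2GRAY).astype(float)
p=g[150:420,300:330].mean(1);print([(i+150,round(x)) for i,x in enumerate(np.diff(p)) if abs(x)>8])
# toe clamp bolts: bright blobs either side at z~31+
for k in cv2.findContours(np.uint8(g>200),cv2.RETR_EXTERNAL,cv2.CHAIN_APPROX_NONE)[0]:
    if 40<cv2.contourArea(k)<600: 
        (u,v),r=cv2.minEnclosingCircle(k);print(round(u),round(v),round(r,1),T(u,v,31))
for v in (270,320): print([T(x,v,58) for x,_ in edges(d,v,250,275,1)+edges(d,v,360,380,1)])
cv2.imwrite('pics/w10c.png',cv2.resize(d['color'][130:430,160:480],(640,600)))
E
```

```text
t 8.5 pos [458.8 141.3  32.9] yaw -5.95 turn [ 0.0024  0.0034 -0.0009] shift [ 2.1 -0.8 -0.1] F [-6.8 -0.8  8.5] w 38.3 gf 63.6
[(236, 11), (237, 10), (243, -21), (244, -18), (257, 22), (258, 39), (259, 30), (260, 14), (283, -8), (285, -15), (286, -22), (287, -17), (288, -10), (289, -9), (290, -10), (390, -17), (391, -18), (392, -10), (418, -9)]
2 368 5.1 [ -34.98 -144.93]
386 290 6.8 [ 3.61 30.4 ]
286 242 6.5 [ 25.42 -12.32]
362 184 19.7 [49.6  18.42]
324 184 19.6 [49.81  3.28]
289 184 19.8 [ 50.   -10.74]
255 184 19.7 [ 50.03 -24.35]
484 183 26.6 [50.27 67.58]
343 184 28.1 [49.8 10.9]
304 184 28.0 [49.82 -4.53]
272 184 28.5 [ 49.65 -17.56]
[array([ 23.25, -19.42]), array([23.17, 19.96])]
[array([  3.8 , -18.87]), array([ 3.71, 19.46])]
```

View pics/w10c.png

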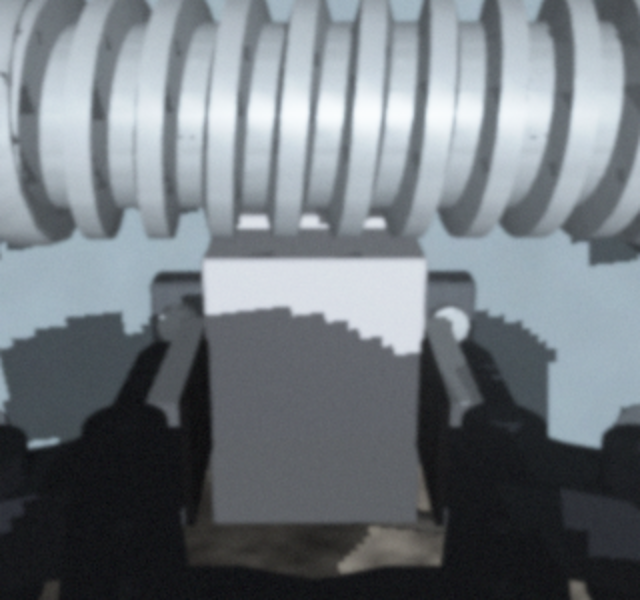

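The held block is now about 2 mm short of flush. A bright strip of the clamped top still shows at crop row 220, in front of the held block's front face (235–255), and the thread's ridges stand in front of it.

Request:
carry_out --pt "0 0 0 0.8 -0.3 0 -0.4" --pt "0 0 0 1.6 -0.3 0 -0.4" --pt "0 0 0 1.6 -0.3 0 -0.4" --pt "0 0 0 1.6 -0.3 0 -0.4"

```text
clock: 9.05
position: [460.1, 141.3, 32.9]
ee_rot: [0.999, -0.052, -0.002, 0.001]
contact_force: [-7.7, -1.1, 9.3]
gripper_width: 38.6
grasp_force: 63.8
```

```bash
python3 - <<'E'
from h import *
rel((461,141.9,33),-5.9)
E
```

```text
t 9.05 pos [460.1 141.3  32.9] yaw -5.95 turn [ 0.0027  0.0039 -0.001 ] shift [ 0.8 -0.6 -0.1] F [-7.7 -1.1  9.3] w 38.6 gf 63.8
```

Request:
carry_out --pt "0 0 0 -1.5 0 0 -0.4" --pt "0 0 0 -2.5 0 0 -0.4" --pt "0 0 0 -2.5 0 0 0.1" --pt "0 0 0 -2.5 0 0 0.1" --pt "0 0 0 -2.5 0 0 0.1"

```text
clock: 9.68
position: [460.2, 143.2, 32.5]
ee_rot: [0.999, -0.052, 0.0, -0.0]
contact_force: [0.4, -0.2, -0.3]
gripper_width: 47.1
grasp_force: 0.0
```

```bash
python3 - <<'E'
from h import *
rel((461,141.9,33),-5.9)
d=save('wrist','w11');T=blk(d)
for v in (270,320,350): print([T(x,v,58) for x,_ in edges(d,v,250,275,1)+edges(d,v,360,380,1)])
E
```

```text
t 9.68 pos [460.2 143.2  32.5] yaw -5.94 turn [-0.0006 -0.0005 -0.0006] shift [ 0.9  1.2 -0.5] F [ 0.4 -0.2 -0.3] w 47.1 gf 0.0
[array([ 23.31, -18.7 ]), array([23.29, 20.53])]
[array([  3.93, -20.72]), array([ 3.92, 21.22])]
[array([ -8.45, -22.66]), array([-8.46, 22.87])]
```

Request:
carry_out --pt "0 0 0 0 2 0 0.1" --pt "0 0 0 0 2 3 0.1" --pt "0 0 0 0 2 6 0.1" --pt "0 0 0 0 2 6 0.1"

```text
clock: 10.22
position: [459.4, 140.6, 26.2]
ee_rot: [0.999, -0.052, -0.0, 0.0]
contact_force: [0.7, 0.3, 0.4]
gripper_width: 46.5
grasp_force: 0.0
```

```bash
python3 - <<'E'
from h import *
rel((461,141.9,33),-5.9)
d=save('wrist','w12');T=blk(d)
for v in (266,272): print([T(x,v,58) for x,_ in edges(d,v,240,275,1)+edges(d,v,350,390,1)])
g=cv2.cvtColor(d['color'],cv2.COLOR_BGR2GRAY).astype(float)
print([(i+150,round(x)) for i,x in enumerate(np.diff(g[150:420,300:330].mean(1))) if abs(x)>8])
E
```

```text
t 10.22 pos [459.4 140.6  26.2] yaw -5.95 turn [ 0.0005  0.0006 -0.0009] shift [ 1.4 -1.5 -6.8] F [0.7 0.3 0.4] w 46.5 gf 0.0
[array([ 26.92, -20.84]), array([26.87, 17.93])]
[array([ 24.8 , -21.18]), array([24.75, 18.06])]
[(242, 9), (243, 12), (246, -10), (247, -14), (248, -8), (262, 24), (263, 41), (264, 29), (265, 13), (289, -16), (290, -25), (291, -22), (292, -12), (293, -12), (294, -14), (295, -10), (400, -9), (401, -19), (402, -16)]
```

Request:
carry_out --pt "0 0 0 0 -0.8 0 0.1" --pt "0 0 0 0 -0.8 0 -0.05" --pt "0 0 0 0 -0.8 0 -0.4" --pt "0 0 0 0 -0.8 0 -0.4"

```text
clock: 10.78
position: [460.0, 141.7, 27.0]
ee_rot: [0.999, -0.052, 0.0, -0.0]
contact_force: [-1.4, 0.2, 5.6]
gripper_width: 38.5
grasp_force: 61.9
```

```bash
python3 - <<'E'
from h import *
rel((461,141.9,33),-5.9)
d=save('wrist','w13');T=blk(d)
for v in (269,275): print([T(x,v,58) for x,_ in edges(d,v,240,275,1)+edges(d,v,350,390,1)])
E
```

```text
t 10.78 pos [460.  141.7  27. ] yaw -5.93 turn [-0.0005 -0.0008 -0.0004] shift [ 1.  -0.3 -6. ] F [-1.4  0.2  5.6] w 38.5 gf 61.9
[array([ 25.61, -18.88]), array([25.59, 19.75])]
[array([ 23.46, -19.21]), array([23.44, 20.04])]
```

Request:
carry_out --pt "0 0 0 0 0 0 0.15" --pt "0 0 0 0 0 0 0.15" --pt "0 0 0 0 0 -25 0.15" --pt "0 0 0 -15 0 -50 0.15" --pt "0 0 0 -46 0 -50 -1"

```text
clock: 11.45
position: [415.4, 147.4, 78.0]
ee_rot: [0.999, -0.052, 0.002, -0.002]
contact_force: [-1.0, 1.0, -0.4]
gripper_width: 32.0
grasp_force: 0.0
```

Request:
carry_out --pt "0 0 0 0 0 0 -1" --pt "0 0 0 0 0 0 -1" --pt "0 0 0 0 0 0 -1" --pt "0 0 0 0 0 0 -1"

```text
clock: 11.95
position: [414.4, 146.2, 76.3]
ee_rot: [0.999, -0.052, -0.0, 0.0]
contact_force: [-0.4, -0.2, -0.3]
gripper_width: -0.1
grasp_force: 0.0
```

```bash
python3 - <<'E'
from h import *
rel((461,141.9,33),-5.9)
d=save('wrist','w14');T=blk(d)
g=cv2.cvtColor(d['color'],cv2.COLOR_BGR2GRAY).astype(float)
tcp=read_state()['position'];a=np.radians(-5.9)
for x,z in [(-27.5,58),(27.5,58),(-27.5,38)]:
    print(proj(d,(461+x*np.cos(a),141.9+x*np.sin(a),z)).round(1))
print([(i+100,round(x)) for i,x in enumerate(np.diff(g[100:420,300:330].mean(1))) if abs(x)>8])
# spindle crest profile: along row at crest line
E
```

```text
t 11.95 pos [414.4 146.2  76.3] yaw -5.98 turn [ 0.0003  0.0002 -0.0013] shift [46.8 -0.5 43.3] F [-0.4 -0.2 -0.3] w -0.1 gf 0.0
[315.1 245.3]
[314.7 121.2]
[315.2 234.2]
[(122, 25), (123, 38), (124, 31), (125, 28), (126, 17), (246, -26), (247, -36), (248, -22), (249, -11), (250, -9), (251, -8), (286, 9)]
```

Request:
carry_out --pt "0 0 0 0 0 25 -1" --pt "0 0 0 0 0 46 -1" --pt "0 0 0 0 0 46 -1" --pt "0 0 0 2 0 46 -1" --pt "0 0 0 4 0 46 -1"

```text
clock: 12.62
position: [418.8, 146.3, 31.4]
ee_rot: [0.999, -0.052, 0.001, -0.001]
contact_force: [0.6, -0.7, 0.9]
gripper_width: -0.0
grasp_force: 0.0
```

Request:
carry_out --pt "0 0 0 1 0 0 -1" --pt "0 0 0 2 0 0 -1" --pt "0 0 0 2 0 0 -1"

```text
clock: 13.0
position: [420.1, 145.7, 30.7]
ee_rot: [0.999, -0.052, 0.0, -0.0]
contact_force: [0.3, 0.3, 0.0]
gripper_width: 0.0
grasp_force: 0.0
```

Request:
carry_out --pt "0 0 0 1 0 0 -1" --pt "0 0 0 1 0 0 -1"

```text
clock: 13.25
position: [420.7, 145.5, 30.5]
ee_rot: [0.999, -0.052, -0.0, 0.0]
contact_force: [-0.9, 0.3, 0.4]
gripper_width: 0.1
grasp_force: 0.5
```

Request:
carry_out --pt "0 0 0 -1 0 5 -1" --pt "0 0 0 -1 0 5 -1" --pt "0 0 0 0 0 5 -1" --pt "0 0 0 0.7 0 5 -1" --pt "0 0 0 0.7 0 5 -1"

```text
clock: 13.88
position: [421.1, 145.2, 25.4]
ee_rot: [0.999, -0.052, -0.001, 0.0]
contact_force: [-3.8, 1.4, 1.3]
gripper_width: -0.1
grasp_force: 1.5
```

Request:
carry_out --pt "0 0 0 0.7 0 0 -1" --pt "0 0 0 0.7 0 0 -1"

```text
clock: 14.12
position: [422.1, 145.2, 25.4]
ee_rot: [0.999, -0.052, -0.0, 0.0]
contact_force: [-2.8, 0.2, -1.1]
gripper_width: 0.1
grasp_force: 1.1
```

Request:
carry_out --pt "0 0 0 0.7 0 0 -1" --pt "0 0 0 0.7 0 0 -1"

```text
clock: 14.38
position: [422.3, 145.0, 25.4]
ee_rot: [0.999, -0.052, -0.001, 0.0]
contact_force: [-4.6, 1.2, 1.0]
gripper_width: -0.1
grasp_force: 2.4
```

Request:
carry_out --pt "0 0 0 0.7 0 0 -1" --pt "0 0 0 0.7 0 0 -1"

```text
clock: 14.62
position: [422.4, 145.0, 25.4]
ee_rot: [0.999, -0.052, -0.001, 0.001]
contact_force: [-7.3, 3.1, 4.0]
gripper_width: -0.0
grasp_force: 3.8
```

Request:
carry_out --pt "0 0 0 0.7 0 0 -1" --pt "0 0 0 0.7 0 0 -1"

```text
clock: 14.88
position: [422.5, 144.8, 25.4]
ee_rot: [0.999, -0.052, -0.002, 0.001]
contact_force: [-10.4, 3.3, 4.6]
gripper_width: 0.1
grasp_force: 5.1
```

```bash
python3 - <<'E'
from h import *
rel((461,141.9,33),-5.9)
d=save('wrist','w15');T=blk(d)
g=cv2.cvtColor(d['color'],cv2.COLOR_BGR2GRAY).astype(float)
a=np.radians(-5.9)
for x,z in [(-27.5,58),(27.5,58)]:
    print(proj(d,(461+x*np.cos(a),141.9+x*np.sin(a),z)).round(1))
print([(i+100,round(x)) for i,x in enumerate(np.diff(g[100:420,300:330].mean(1))) if abs(x)>8])
E
```

```text
t 14.88 pos [422.5 144.8  25.4] yaw -5.98 turn [ 0.0015  0.0033 -0.0015] shift [38.6 -1.1 -7.8] F [-10.4   3.3   4.6] w 0.1 gf 5.1
[312.9 311.1]
[312. 145.]
[(142, 10), (143, 31), (144, 49), (145, 37), (146, 13), (287, -9), (288, -19), (289, -19), (290, -13), (291, -11), (292, -16), (293, -15), (307, -10), (308, -10)]
```

Request:
carry_out --pt "0 0 0 -8 0 0 -1" --pt "0 0 0 -8 0 -30 -1" --pt "0 0 0 -8 0 -80 -1" --pt "0 0 0 20 -20 -100 0" --pt "0 0 0 20 -20 -100 0"

```text
clock: 15.55
position: [450.0, 165.3, 128.1]
ee_rot: [0.999, -0.052, 0.004, -0.002]
contact_force: [-0.1, 0.2, 0.2]
gripper_width: 35.8
grasp_force: 0.0
```

Request:
carry_out --pt "0 0 0 0 0 0 0" --pt "0 0 0 0 0 0 0"

```text
clock: 15.8
position: [445.5, 162.3, 124.7]
ee_rot: [0.999, -0.052, -0.001, 0.001]
contact_force: [-0.9, -0.0, -0.6]
gripper_width: 42.8
grasp_force: 0.0
```

```bash
python3 - <<'E'
from h import *
rel((461,141.9,125),-5.9)
d=save('wrist','w16');t=save('top','t16')
for th in (190,200,215,225): print(th,[x for x in wrect(d,58,(461,141),th=th,rad=25)])
print(proj(t,(461,142,58)))
for th in (180,195,215): print(th,[x for x in wrect(t,58,(461,141),th=th,rad=25)])
T=blk(d)
cv2.imwrite('pics/w16.png',d['color'])
E
```

```text
t 15.8 pos [445.5 162.3 124.7] yaw -5.96 turn [ 0.0014  0.0014 -0.001 ] shift [17.5 18.7 -0.3] F [-0.9 -0.  -0.6] w 42.8 gf 0.0
190 []
200 [(array([461.6, 140.5]), array([40.2, 53.1]), -5.99, 5611.5)]
215 [(array([461.6, 140.5]), array([39.1, 53.1]), -5.97, 5508.0)]
225 [(array([461.9, 140.7]), array([38.5, 52.4]), -5.99, 5382.5)]
[299.62426934 300.01955761]
180 []
195 []
215 []
```

Request:
carry_out --pt "0 0 0 50 5 -15 0" --pt "0 0 0.05 105 10 -15 0" --pt "0 0 0.1 160 16 -10 0" --pt "0 0 0.14 186 20 10 0" --pt "0 0 0.14 186 20 15 0"

```text
clock: 16.52
position: [629.3, 122.6, 107.6]
ee_rot: [0.992, -0.123, -0.002, 0.001]
contact_force: [-0.2, -0.8, -0.4]
gripper_width: 42.8
grasp_force: 0.0
```

Request:
carry_out --pt "0 0 0 0 0 0 0.3" --pt "0 0 0 0 0 0 0.3"

```text
clock: 16.77
position: [628.8, 124.4, 111.5]
ee_rot: [0.993, -0.121, 0.0, -0.0]
contact_force: [-0.0, -0.2, 1.6]
gripper_width: 55.4
grasp_force: 0.0
```

```bash
python3 - <<'E'
from h import *
rel((628,123,110),-14)
d=save('wrist','w17');t=save('top','t17');t0=load('top0')
g0,g1=[cv2.cvtColor(x['color'],cv2.COLOR_BGR2GRAY) for x in (t0,t)]
for im,z,nm in ((t0,38,'cl'),(t,58,'ls')):
    for th in (180,195,205): print(nm,th,[x for x in wrect(im,z,(461,141),th=th,rad=15)])
    for v in (296,300,304):
        e=edges(im,v,285,320,2,1);print(nm,v,e,[onz(im,x,v,z)[:2].round(1) for x,_ in e])
print('head',[x for th in(170,190,205) for x in wrect(d,5,(678,111),th=th,rad=25)])
for th in (45,60): print('grip',[x for x in wrect(d,18,(628,123),th=th,dark=True,rad=25)])
print(proj(d,(628,123,18)))
E
```

```text
t 16.77 pos [628.8 124.4 111.5] yaw -13.89 turn [-0.0004 -0.0009  0.0019] shift [-0.4  1.5  1.5] F [-0.  -0.2  1.6] w 55.4 gf 0.0
cl 180 [(array([461.2, 141.6]), array([38.9, 53.5]), -5.93, 385.0)]
cl 195 [(array([461.2, 141.7]), array([38. , 53.4]), -5.93, 367.5)]
cl 205 []
cl 296 [(np.float64(291.98), np.float64(24.6)), (np.float64(309.59), np.float64(-26.4))] [array([471.1, 160.3]), array([471.2, 121.2])]
cl 300 [(np.float64(291.29), np.float64(38.7)), (np.float64(309.69), np.float64(-36.8))] [array([462.3, 161.7]), array([462.4, 120.9])]
cl 304 [(np.float64(291.32), np.float64(29.0)), (np.float64(309.09), np.float64(-31.7))] [array([453.5, 161.5]), array([453.6, 122.2])]
ls 180 [(array([461.6, 141.4]), array([38.6, 53.4]), -5.92, 397.0)]
ls 195 [(array([461.5, 141.4]), array([38.1, 53.1]), -5.92, 369.0)]
ls 205 []
ls 296 [(np.float64(291.66), np.float64(30.2)), (np.float64(309.66), np.float64(-28.2))] [array([469.6, 159.5]), array([469.8, 120.2])]
ls 300 [(np.float64(290.49), np.float64(24.8)), (np.float64(309.37), np.float64(-37.7))] [array([461. , 161.9]), array([461.1, 120.8])]
ls 304 [(np.float64(290.6), np.float64(35.6)), (np.float64(308.88), np.float64(-37.1))] [array([452.4, 161.5]), array([452.5, 121.8])]
head [(array([675.2, 111.5]), array([49.3, 63.6]), 76.1, 4997.0), (array([674.9, 111.6]), array([48.7, 62.5]), 76.08, 4817.5), (array([675.2, 111.6]), array([48.1, 61.9]), 74.89, 4667.5)]
grip []
grip []
[318.81709021 241.7736412 ]
```

```bash
python3 - <<'E'
from h import *
d=load('w17');tcp=np.array([628.8,124.4]);a=np.radians(-13.9);X=np.array([np.cos(a),np.sin(a)]);Y=np.array([np.sin(a),-np.cos(a)])
T=lambda u,v,z:np.array([(onz(d,u,v,z)[:2]-tcp)@X,(onz(d,u,v,z)[:2]-tcp)@Y]).round(1)
for v in (170,178): 
    e=edges(d,v,250,400,2,1);print(v,e,[T(x,v,5) for x,_ in e])
for v in range(205,290,10): 
    e=edges(d,v,295,345,2,1);print(v,e,[T(x,v,18) for x,_ in e])
g=cv2.cvtColor(d['color'],cv2.COLOR_BGR2GRAY)
for k in cv2.findContours(np.uint8(g[180:320,280:360]>110),cv2.RETR_EXTERNAL,cv2.CHAIN_APPROX_NONE)[0]:
    if 8<cv2.contourArea(k)<250: (u,v),r=cv2.minEnclosingCircle(k);print('blob',u+280,v+180,round(r,1),T(u+280,v+180,18))
print('teeth/col',[(i+120,round(x)) for i,x in enumerate(np.diff(g[120:300,312:326].mean(1))) if abs(x)>12])
im=d['color'][110:310,200:440];cv2.imwrite('pics/w17c.png',cv2.resize(im,(720,600),interpolation=cv2.INTER_CUBIC))
E
```

```text
170 [(np.float64(272.23), np.float64(25.2)), (np.float64(364.75), np.float64(-29.7))] [array([ 45.9, -29.7]), array([45.8, 32.3])]
178 [(np.float64(276.67), np.float64(17.6)), (np.float64(360.22), np.float64(-21.7))] [array([ 40.5, -26.8]), array([40.5, 29.4])]
205 [(np.float64(305.5), np.float64(-15.8)), (np.float64(330.65), np.float64(16.2))] [array([24.5, -7.2]), array([24.5,  9.2])]
215 [(np.float64(312.75), np.float64(59.2)), (np.float64(323.16), np.float64(-53.8))] [array([17.9, -2.5]), array([17.9,  4.4])]
225 [(np.float64(304.43), np.float64(-23.9)), (np.float64(331.31), np.float64(23.3))] [array([11.1, -8. ]), array([11.1,  9.8])]
235 [(np.float64(304.44), np.float64(-27.3)), (np.float64(330.95), np.float64(22.4))] [array([ 4.3, -8. ]), array([4.3, 9.6])]
245 [(np.float64(304.35), np.float64(-29.4)), (np.float64(330.53), np.float64(31.4))] [array([-2.7, -8.2]), array([-2.7,  9.4])]
255 [(np.float64(312.92), np.float64(29.4)), (np.float64(322.58), np.float64(-42.5))] [array([-9.8, -2.4]), array([-9.7,  4.1])]
265 [(np.float64(321.95), np.float64(2.3)), (np.float64(337.02), np.float64(2.9))] [array([-16.9,   3.7]), array([-16.9,  14. ])]
275 [(np.float64(300.01), np.float64(-2.0)), (np.float64(307.75), np.float64(2.1))] [array([-24.2, -11.3]), array([-24.2,  -6. ])]
285 [(np.float64(333.06), np.float64(2.3)), (np.float64(335.22), np.float64(2.9))] [array([-31.6,  11.4]), array([-31.6,  12.9])]
blob 356.0 317.0 3.6 [-56.  28.]
blob 356.0 306.0 7.6 [-47.4  27.8]
blob 317.735294342041 253.61764526367188 4.6 [-8.8  0.8]
blob 317.9347839355469 215.63043594360352 5.7 [17.4  1. ]
teeth/col [(134, 18), (135, 34), (136, 17), (202, -46), (203, -70), (204, -50), (209, 21), (210, 39), (211, 39), (212, 23), (213, 13), (217, -13), (218, -21), (219, -37), (220, -42), (221, -19), (249, 32), (250, 38), (251, 21), (253, -14), (254, -20), (255, -16), (256, -14), (257, -18), (258, -20), (259, -15)]
```

View pics/w17c.png

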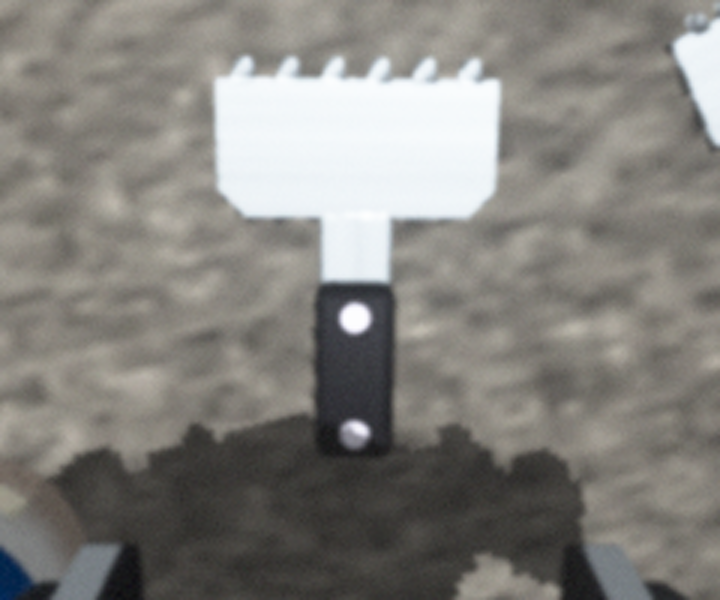

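The leaf has six teeth at crop (240–470, 70), so it is the 10 mm one. Its grip spans crop x 316–394, y 283–457, between and square to the fingers.

Request:
carry_out --pt "0 0 0 4.7 0.6 40 0" --pt "0 0 0 4.7 0.6 75 0" --pt "0 0 0 4.7 0.6 90 0" --pt "0 0 0 4.7 0.6 90 0"

```text
clock: 17.38
position: [633.4, 122.2, 20.3]
ee_rot: [0.993, -0.121, -0.0, 0.0]
contact_force: [0.7, -0.5, 0.1]
gripper_width: 43.0
grasp_force: 0.0
```

```bash
python3 - <<'E'
from h import *
g=np.array([628.8,124.4])+np.array([np.cos(np.radians(-13.9)),np.sin(np.radians(-13.9))])*4.7+np.array([np.sin(np.radians(-13.9)),-np.cos(np.radians(-13.9))])*.6
print(g,tri(load('w17'),(317.8,234.5),load('top0'),(310.8,228)))
rel((*g,-4),-13.9)
d=save('wrist','w18');s=read_state();tcp=s['position'];a=np.radians(-13.9);X=np.array([np.cos(a),np.sin(a)]);Y=np.array([np.sin(a),-np.cos(a)])
T=lambda u,v,z:np.array([(onz(d,u,v,z)[:2]-tcp[:2])@X,(onz(d,u,v,z)[:2]-tcp[:2])@Y]).round(1)
gg=cv2.cvtColor(d['color'],cv2.COLOR_BGR2GRAY);p=proj(d,(*g,18));print(p)
for k in cv2.findContours(np.uint8(gg>110),cv2.RETR_LIST,cv2.CHAIN_APPROX_NONE)[0]:
    if 15<cv2.contourArea(k)<400: 
        (u,v),r=cv2.minEnclosingCircle(k)
        if abs(u-p[0])<30 and abs(v-p[1])<70: print('blob',u,v,round(r,1),T(u,v,18))
v=int(p[1])
for v in (v-20,v,v+15):
    e=edges(d,v,int(p[0])-25,int(p[0])+25,2,1);print(v,e,[T(x,v,18) for x,_ in e])
E
```

```text
[633.21823064 122.68849831] (array([631.5798858 , 121.71883732,  12.41034028]), np.float64(2.1626710142756735))
t 17.38 pos [633.4 122.2  20.3] yaw -13.93 turn [ 0.0009  0.0007 -0.0006] shift [-0.3 -0.4 24.3] F [ 0.7 -0.5  0.1] w 43.0 gf 0.0
[315.20465582 298.61433825]
blob 315.3611145019531 327.1944580078125 6.1 [-15.1   0.1]
blob 315.9375 270.5 8.1 [12.   0.4]
278 [(np.float64(311.22), np.float64(14.3)), (np.float64(336.63), np.float64(17.5))] [array([ 8.5, -1.6]), array([8.5, 9.4])]
298 [(np.float64(295.55), np.float64(-11.4)), (np.float64(335.43), np.float64(11.6))] [array([-0.8, -8.5]), array([-0.9,  9. ])]
313 [(np.float64(295.68), np.float64(-11.6)), (np.float64(335.23), np.float64(11.2))] [array([-8.1, -8.6]), array([-8.1,  9. ])]
```

Request:
carry_out --pt "0 0 0 -1 0 12 0" --pt "0 0 0 -1 0 23 0" --pt "0 0 0 -1 0 23 0" --pt "0 0 0 -1 0 23 -0.7" --pt "0 0 0 -1 0 23 -1"

```text
clock: 18.05
position: [633.1, 122.5, -1.9]
ee_rot: [0.993, -0.122, 0.0, -0.0]
contact_force: [0.3, -0.1, -1.0]
gripper_width: 16.6
grasp_force: 60.4
```

Request:
carry_out --pt "0 0 0 0 0 0 -1" --pt "0 0 0 0 0 0 -1" --pt "0 0 0 0 0 0 -1"

```text
clock: 18.42
position: [633.2, 122.5, -1.9]
ee_rot: [0.993, -0.122, 0.0, -0.0]
contact_force: [-0.6, -0.3, 3.7]
gripper_width: 16.3
grasp_force: 60.8
```

```bash
cat >> h.py <<'E'
def crest(f,C=(461.,141.9),yaw=-5.95,xs=(31.5,33,34.5),z=60.5):
    d=load(f);a=np.radians(yaw);X=np.array([np.cos(a),np.sin(a),0]);Y=np.array([-np.sin(a),np.cos(a),0]);C=np.array([*C,0.])
    g=cv2.cvtColor(d['color'],cv2.COLOR_BGR2GRAY).astype(np.float32);s=np.arange(-55,55,.5)
    for x in xs:
        p=np.array([proj(d,C+x*X+t*Y+[0,0,z]) for t in s],np.float32)
        v=cv2.remap(g,p[:,0][None],p[:,1][None],cv2.INTER_LINEAR)[0]
        m=np.abs(s)<35;q=v[m]-cv2.GaussianBlur(v[None],(0,0),12)[0][m];F=(q*np.exp(2j*np.pi*s[m]/10)).sum()
        print(f,x,'bright phase (mod10)',round(float(np.angle(F)/2/np.pi*10),2),'amp',round(abs(F)/m.sum(),1),''.join('%4d'%k for k in v[60:160:4]))
    for x in (-15,0,15):
        p=np.array([proj(d,C+x*X+t*Y+[0,0,58]) for t in s],np.float32);v=cv2.remap(g,p[:,0][None],p[:,1][None],cv2.INTER_LINEAR)[0];e=np.diff(v)
        l,r=[np.where(k)[0] for k in ((np.abs(s[1:]+20)<4),(np.abs(s[1:]-20)<4))]
        print('  blk',x,s[1:][l[e[l].argmax()]]-.25,s[1:][r[e[r].argmin()]]-.25)
E
python3 - <<'E'
from h import *
crest('w14');crest('w15');crest('w16')
E
```

```text
w14 31.5 bright phase (mod10) 3.55 amp 3.0  100  94  93  97 107 101  95  97  98 111 103  96  97  97 111 106  94  95  95 105 103  93  95  93 101
w14 33 bright phase (mod10) 3.61 amp 7.5   99  94  91 115 126 108  91  94 102 126 118  95  98  98 128 124  92  91  92 125 123  96  89  90 110
w14 34.5 bright phase (mod10) 3.47 amp 11.2   99  91  90 142 139 109  95  97 120 143 123  94  97  99 145 137  94  90  93 143 140  98  92  90 117
  blk -15 -20.25 18.75
  blk 0 -20.25 18.75
  blk 15 -20.25 18.75
w15 31.5 bright phase (mod10) 3.69 amp 3.7   87  83  89  95 101  97  86  88  89 106 101  89  89  92 106 102  88  88  85 103 102  86  85  85  89
w15 33 bright phase (mod10) 3.54 amp 6.7   91  80  83 124 122  93  83  87 104 124 110  84  87  89 125 121  82  85  85 119 121  92  86  81  83
w15 34.5 bright phase (mod10) 3.47 amp 8.0   92  84  85 140 136  93  85  88 133 139 106  87  87  89 143 138  89  84  84 134 141 104  85  82  88
  blk -15 -20.75 18.25
  blk 0 -20.75 18.75
  blk 15 -20.75 18.25
w16 31.5 bright phase (mod10) 1.59 amp 6.1  101  94 120 137 122 106 105 126 119 128 108  97 102 112 124 114  98  99 110 126 117  98 104 130 129
w16 33 bright phase (mod10) 2.61 amp 12.4  104  94 103 149 139 105  98 100 146 147 109  96 100 135 150 118  96  98 120 151 131  98  97 107 151
w16 34.5 bright phase (mod10) 2.34 amp 14.6  105  95 127 164 139 107  98 109 165 153 110 100 102 157 162 116  99  98 138 163 135 100  97 113 164
  blk -15 -20.75 19.25
  blk 0 -20.75 19.25
  blk 15 -20.75 19.25
```

Request:
carry_out --pt "0 0 0 0 0 -8 -1" --pt "0 0 0 0 0 -45 -1" --pt "0 0 0 0 0 -100 -1" --pt "0 0 0 0 0 -120 -1"

```text
clock: 18.92
position: [634.2, 122.9, 121.4]
ee_rot: [0.993, -0.121, 0.003, -0.001]
contact_force: [-0.1, -0.1, -1.0]
gripper_width: 16.0
grasp_force: 60.3
```

```bash
python3 - <<'E'
from h import *
a=np.radians(-5.95);X=np.array([np.cos(a),np.sin(a),0]);Y=np.array([-np.sin(a),np.cos(a),0]);C=np.array([461.,141.7,0])
for f in ('t17','w6'):
    d=load(f);g=cv2.cvtColor(d['color'],cv2.COLOR_BGR2GRAY).astype(np.float32);s=np.arange(-60,61,2.)
    for x,z in ((45,80),(50.5,80.5)):
        p=np.array([proj(d,C+x*X+t*Y+[0,0,z]) for t in s],np.float32)
        print(f,x,[(int(t),int(k)) for t,k in zip(s,cv2.remap(g,p[:,0][None],p[:,1][None],cv2.INTER_LINEAR)[0])])
rel((415.3,146.6,121),-5.95)
E
```

```text
t17 45 [(-60, 157), (-58, 155), (-56, 159), (-54, 152), (-52, 137), (-50, 126), (-48, 141), (-46, 143), (-44, 128), (-42, 144), (-40, 133), (-38, 147), (-36, 145), (-34, 141), (-32, 141), (-30, 138), (-28, 141), (-26, 141), (-24, 137), (-22, 146), (-20, 141), (-18, 147), (-16, 148), (-14, 137), (-12, 142), (-10, 133), (-8, 146), (-6, 143), (-4, 142), (-2, 142), (0, 138), (2, 142), (4, 144), (6, 136), (8, 142), (10, 134), (12, 149), (14, 148), (16, 143), (18, 142), (20, 134), (22, 143), (24, 143), (26, 141), (28, 142), (30, 137), (32, 141), (34, 146), (36, 139), (38, 143), (40, 133), (42, 155), (44, 158), (46, 148), (48, 130), (50, 116), (52, 112), (54, 110), (56, 110), (58, 110), (60, 110)]
t17 50.5 [(-60, 182), (-58, 170), (-56, 192), (-54, 184), (-52, 163), (-50, 149), (-48, 188), (-46, 181), (-44, 180), (-42, 180), (-40, 168), (-38, 174), (-36, 171), (-34, 167), (-32, 172), (-30, 164), (-28, 179), (-26, 179), (-24, 178), (-22, 178), (-20, 154), (-18, 180), (-16, 172), (-14, 173), (-12, 170), (-10, 170), (-8, 180), (-6, 179), (-4, 172), (-2, 171), (0, 156), (2, 176), (4, 170), (6, 
[... 1124 characters left out ...]
1), (-38, 223), (-36, 223), (-34, 126), (-32, 111), (-30, 159), (-28, 224), (-26, 221), (-24, 124), (-22, 113), (-20, 193), (-18, 224), (-16, 222), (-14, 123), (-12, 114), (-10, 205), (-8, 225), (-6, 219), (-4, 118), (-2, 118), (0, 217), (2, 226), (4, 220), (6, 119), (8, 132), (10, 221), (12, 227), (14, 220), (16, 109), (18, 154), (20, 223), (22, 229), (24, 218), (26, 103), (28, 183), (30, 223), (32, 231), (34, 219), (36, 112), (38, 210), (40, 226), (42, 220), (44, 228), (46, 228), (48, 209), (50, 124), (52, 250), (54, 252), (56, 252), (58, 253), (60, 253)]
t 18.93 pos [634.2 122.9 121.4] yaw -13.95 turn [-0.0028 -0.0049 -0.1396] shift [-218.2   29.8   -0.7] F [-0.1 -0.1 -1. ] w 16.0 gf 60.3
```

Request:
carry_out --pt "0 0 -0.03 -50 8 0 -1" --pt "0 0 -0.07 -105 17 0 -1" --pt "0 0 -0.11 -160 26 0 -1" --pt "0 0 -0.14 -205 33 0 -1" --pt "0 0 -0.14 -217.5 35 0 -1"

```text
clock: 19.55
position: [410.3, 140.1, 117.5]
ee_rot: [0.999, -0.051, -0.001, 0.0]
contact_force: [-0.1, 0.3, -1.1]
gripper_width: 16.0
grasp_force: 60.3
```

Request:
carry_out --pt "0 0 0 0 0 15 -1" --pt "0 0 0 0 0 40 -1" --pt "0 0 0 0 0 53 -1" --pt "0 0 0 0 0 53 -1" --pt "0 0 0 0 0 53 -1"

```text
clock: 20.18
position: [414.0, 141.3, 65.1]
ee_rot: [0.999, -0.052, 0.001, -0.0]
contact_force: [0.3, -0.0, -2.4]
gripper_width: 16.3
grasp_force: 60.3
```

```bash
python3 - <<'E'
from h import *
rel((414.7,141.3,56),-5.95)
d=save('wrist','w20');T=blk(d);tcp=read_state()['position']
# leaf head sides at z = TCP+1.9+5
z=tcp[2]+6.9
a=np.radians(-5.95);X=np.array([np.cos(a),np.sin(a),0]);Y=np.array([np.sin(a),-np.cos(a),0])
g=cv2.cvtColor(d['color'],cv2.COLOR_BGR2GRAY).astype(np.float32);s=np.arange(-45,45,.5)
def prof(x,z):
    p=np.array([proj(d,np.array([tcp[0],tcp[1],z])+x*X+t*Y) for t in s],np.float32);return p,cv2.remap(g,p[:,0][None],p[:,1][None],cv2.INTER_LINEAR)[0]
for x in (42,48,54,60,66,67):
    p,v=prof(x,z);print(x,p[90].round(),[int(k) for k in v[::3]])
crest('w20')
E
```

```text
t 20.18 pos [414.  141.3  65.1] yaw -5.95 turn [-0.0007 -0.001   0.0001] shift [ 0.7 -0.1  9.1] F [ 0.3 -0.  -2.4] w 16.3 gf 60.3
42 [316. 207.] [193, 194, 192, 193, 196, 196, 195, 196, 197, 197, 219, 228, 229, 228, 229, 230, 229, 229, 230, 230, 230, 229, 230, 230, 231, 231, 231, 231, 231, 231, 231, 232, 231, 231, 232, 233, 232, 232, 232, 232, 232, 232, 232, 232, 233, 232, 233, 233, 233, 232, 232, 206, 196, 195, 193, 194, 195, 196, 196, 197]
48 [316. 192.] [196, 195, 195, 194, 196, 195, 196, 196, 195, 193, 211, 235, 235, 236, 235, 235, 236, 236, 236, 236, 236, 236, 236, 237, 237, 237, 237, 237, 236, 235, 236, 237, 237, 237, 236, 237, 237, 236, 237, 237, 237, 237, 238, 237, 237, 238, 238, 237, 238, 238, 239, 210, 198, 197, 198, 196, 196, 195, 195, 194]
54 [316. 176.] [194, 191, 195, 193, 193, 197, 197, 197, 194, 195, 206, 232, 233, 234, 233, 235, 234, 234, 233, 235, 235, 236, 236, 236, 235, 235, 236, 237, 237, 236, 237, 239, 237, 238, 238, 239, 239, 239, 239, 240, 241, 240, 240, 240, 241, 240, 241, 241, 241, 241, 241, 213, 196, 196, 195, 195, 195, 194, 195, 197]
60 [316. 160.] [195, 1
[... 715 characters left out ...]
9, 248, 187, 237, 242, 251, 251, 251, 231, 226, 243, 252, 252, 252, 250, 190, 244, 252, 253, 253, 252, 221, 210, 244, 203, 202, 202, 207, 162, 231, 219, 199, 197, 195, 198, 195, 196, 197, 181, 97, 96, 95]
w20 31.5 bright phase (mod10) 3.91 amp 2.9  103  95  99 102 113 108  97 101 102 115 110 102 100 101 113 109  98  97  99 105 109  99  94  94 100
w20 33 bright phase (mod10) 3.89 amp 7.4  106  94  98 115 131 118  97 100 103 133 126  99 100  98 132 128  98  98  96 127 128 102  96  94 104
w20 34.5 bright phase (mod10) 3.8 amp 10.9  107  95  98 141 148 117  98 101 111 152 139 100 100  97 153 148 100  96  94 140 149 112  96  90 105
  blk -15 -22.25 23.25
  blk 0 -23.75 22.25
  blk 15 -23.75 18.75
```

Request:
carry_out --pt "0 0 0 0 -0.5 4 -1" --pt "0 0 0 0 -0.5 7 -1" --pt "0 0 0 0 -0.5 8 -1" --pt "0 0 0 0 -0.5 8 -1"

```text
clock: 20.72
position: [413.3, 141.4, 56.5]
ee_rot: [0.999, -0.052, -0.0, 0.0]
contact_force: [0.6, -0.6, -1.9]
gripper_width: 16.1
grasp_force: 60.3
```

Request:
carry_out --pt "0 0 0 0 0 0.7 -1" --pt "0 0 0 0 0 0.7 -1"

```text
clock: 20.98
position: [413.4, 141.5, 56.0]
ee_rot: [0.999, -0.052, 0.0, -0.0]
contact_force: [-0.7, 0.0, -0.6]
gripper_width: 16.1
grasp_force: 60.5
```

Request:
carry_out --pt "0 0 0 0 0 0.4 -1" --pt "0 0 0 1.5 0 0.4 -1" --pt "0 0 0 3 0 0.4 -1" --pt "0 0 0 5 0 0.4 -1" --pt "0 0 0 5 0 0.4 -1"

```text
clock: 21.6
position: [417.6, 140.6, 55.9]
ee_rot: [0.999, -0.052, -0.001, 0.0]
contact_force: [-4.4, -0.7, 6.2]
gripper_width: 15.9
grasp_force: 61.3
```

```bash
cat > al.py <<'E'
from h import *
import sys
f=sys.argv[1];rel((461,141.9,56),-5.95)
d=save('wrist',f);tcp=read_state()['position'];zt=63
a=np.radians(-5.95);X=np.array([np.cos(a),np.sin(a),0]);Y=np.array([-np.sin(a),np.cos(a),0])
g=cv2.cvtColor(d['color'],cv2.COLOR_BGR2GRAY).astype(np.float32);s=np.arange(-45,45,.25)
def prof(x,z):
    p=np.array([proj(d,np.array([tcp[0],tcp[1],z])+x*X+t*Y) for t in s],np.float32);return cv2.remap(g,p[:,0][None],p[:,1][None],cv2.INTER_LINEAR)[0]
def ph(v,c,L=27):
    m=np.abs(s-c)<L;q=v[m]-cv2.GaussianBlur(v[None],(0,0),24)[0][m];F=(q*np.exp(2j*np.pi*s[m]/10)).sum();return round(float(np.angle(F)/2/np.pi*10),2),round(abs(F)/m.sum(),1)
for x in (42,48,54,60):
    e=np.diff(cv2.GaussianBlur(prof(x,zt)[None],(0,0),1.5)[0]);l=(s[1:]>-36)&(s[1:]<-25);r=(s[1:]>25)&(s[1:]<36)
    lo,hi=s[1:][l][np.abs(e[l]).argmax()],s[1:][r][np.abs(e[r]).argmax()];print('head',x,lo,hi,'mid',(lo+hi)/2)
for x in (65,66,67,68): print('tooth phase',x,ph(prof(x,zt),0))
C=np.array([461,141.9,0.]);xc=(C-tcp)@X
for x,h in ((31.5,5.4),(33,8.9),(34.5,11.3)):
    p=ph(prof(xc+x,60.5),0,35);print('crest phase raw',x,p,'side',round(p[0]+np.degrees(np.arcsin(h/20))/36,2))
print('edge local x',round(64-xc,2))
E
python3 al.py w21
```

```text
t 21.6 pos [417.6 140.6  55.9] yaw -5.94 turn [0.0008 0.0011 0.0001] shift [43.  -5.8 -0.2] F [-4.4 -0.7  6.2] w 15.9 gf 61.3
head 42 -31.0 30.5 mid -0.25
head 48 -31.25 31.75 mid 0.25
head 54 -31.25 30.5 mid -0.375
head 60 -31.25 30.5 mid -0.375
tooth phase 65 (-2.11, np.float64(5.5))
tooth phase 66 (-1.83, np.float64(0.3))
tooth phase 67 (1.13, np.float64(3.1))
tooth phase 68 (0.7, np.float64(0.3))
crest phase raw 31.5 (-0.63, np.float64(3.7)) side -0.19
crest phase raw 33 (-0.69, np.float64(7.8)) side 0.04
crest phase raw 34.5 (-0.79, np.float64(10.5)) side 0.17
edge local x 21.01
```

Request:
carry_out --pt "0 0 0 1.5 -0.4 -0.3 -1" --pt "0 0 0 3 -0.4 -0.3 -1" --pt "0 0 0 4.5 -0.4 -0.3 -1" --pt "0 0 0 5 -0.4 -0.3 -1"

```text
clock: 22.15
position: [422.8, 140.5, 56.0]
ee_rot: [0.999, -0.052, -0.001, 0.0]
contact_force: [-4.6, 0.5, 6.9]
gripper_width: 16.4
grasp_force: 61.2
```

```bash
python3 al.py w22
```

```text
t 22.15 pos [422.8 140.5  56. ] yaw -5.95 turn [ 0.0007  0.0011 -0.0001] shift [37.9 -5.3 -0.1] F [-4.6  0.5  6.9] w 16.4 gf 61.2
head 42 -31.0 31.0 mid 0.0
head 48 -31.25 30.5 mid -0.375
head 54 -31.25 30.5 mid -0.375
head 60 -31.25 30.5 mid -0.375
tooth phase 65 (-4.24, np.float64(9.0))
tooth phase 66 (4.47, np.float64(30.0))
tooth phase 67 (4.22, np.float64(32.4))
tooth phase 68 (4.1, np.float64(8.7))
crest phase raw 31.5 (-1.02, np.float64(4.3)) side -0.58
crest phase raw 33 (-1.16, np.float64(8.6)) side -0.43
crest phase raw 34.5 (-1.24, np.float64(11.1)) side -0.28
edge local x 26.13
```

Request:
carry_out --pt "0 0 0 1 0 -0.1 -1" --pt "0 0 0 2 0 -0.1 -1" --pt "0 0 0 2 0 -0.1 -1"

```text
clock: 22.58
position: [425.0, 140.4, 55.9]
ee_rot: [0.999, -0.052, -0.0, 0.0]
contact_force: [-4.2, 0.2, 5.6]
gripper_width: 16.3
grasp_force: 61.1
```

Request:
carry_out --pt "0 0 0 1 0 0 -1" --pt "0 0 0 1.5 0 0 -1" --pt "0 0 0 1.5 0 0 -1"

```text
clock: 22.95
position: [426.4, 140.2, 55.9]
ee_rot: [0.999, -0.052, -0.0, 0.0]
contact_force: [-5.2, -1.1, 5.6]
gripper_width: 16.3
grasp_force: 61.2
```

```bash
python3 al.py w23
```

```text
t 22.95 pos [426.4 140.2  55.9] yaw -5.95 turn [ 0.0006  0.0008 -0.    ] shift [34.2 -5.3 -0.1] F [-5.2 -1.1  5.6] w 16.3 gf 61.2
head 42 -31.0 31.0 mid 0.0
head 48 -31.25 30.5 mid -0.375
head 54 -31.25 30.5 mid -0.375
head 60 -32.0 30.5 mid -0.75
tooth phase 65 (4.81, np.float64(38.7))
tooth phase 66 (4.46, np.float64(32.9))
tooth phase 67 (4.15, np.float64(22.6))
tooth phase 68 (-1.63, np.float64(5.2))
crest phase raw 31.5 (4.54, np.float64(28.5)) side 4.98
crest phase raw 33 (4.21, np.float64(15.4)) side 4.94
crest phase raw 34.5 (-1.36, np.float64(10.9)) side -0.4
edge local x 29.81
```

Teeth are well in the grooves with no extra force. The last bit goes in gently until it stops.

Request:
carry_out --pt "0 0 0 0.5 0 0 -1" --pt "0 0 0 0.5 0 0 -1"

```text
clock: 23.25
position: [426.9, 140.1, 56.0]
ee_rot: [0.999, -0.052, -0.0, 0.0]
contact_force: [-5.2, 0.3, 5.9]
gripper_width: 16.3
grasp_force: 61.2
```

Request:
carry_out --pt "0 0 0 0.5 0 0 -1" --pt "0 0 0 0.5 0 0 -1"

```text
clock: 23.5
position: [427.4, 140.1, 56.0]
ee_rot: [0.999, -0.052, -0.0, 0.0]
contact_force: [-4.7, -0.2, 5.9]
gripper_width: 15.9
grasp_force: 61.2
```

Request:
carry_out --pt "0 0 0 0.5 0 0 -1" --pt "0 0 0 0.5 0 0 -1"

```text
clock: 23.75
position: [427.7, 140.1, 56.0]
ee_rot: [0.999, -0.052, -0.001, 0.0]
contact_force: [-4.9, 0.1, 5.7]
gripper_width: 16.0
grasp_force: 61.3
```

Request:
carry_out --pt "0 0 0 0.4 0 0 -1" --pt "0 0 0 0.4 0 0 -1"

```text
clock: 24.0
position: [427.8, 140.0, 56.0]
ee_rot: [0.999, -0.052, -0.001, 0.0]
contact_force: [-5.8, 1.8, 6.0]
gripper_width: 16.0
grasp_force: 61.4
```

Request:
carry_out --pt "0 0 0 0.4 0 0 -1" --pt "0 0 0 0.4 0 0 -1"

```text
clock: 24.25
position: [427.8, 140.0, 56.0]
ee_rot: [0.999, -0.052, -0.001, 0.0]
contact_force: [-8.3, 2.7, 9.2]
gripper_width: 16.5
grasp_force: 61.5
```

Request:
carry_out --pt "0 0 0 0.4 0 0 -1" --pt "0 0 0 0.4 0 0 -1"

```text
clock: 24.5
position: [427.8, 139.9, 55.9]
ee_rot: [0.999, -0.052, -0.001, 0.0]
contact_force: [-9.8, 3.5, 9.8]
gripper_width: 16.2
grasp_force: 61.7
```

Request:
carry_out --pt "0 0 0 -0.6 -0.3 -0.6 -1" --pt "0 0 0 -1.0 -0.5 -0.9 -1" --pt "0 0 0 -1.0 -0.5 -0.9 -1"

```text
clock: 24.88
position: [427.8, 140.2, 56.2]
ee_rot: [0.999, -0.052, -0.001, 0.001]
contact_force: [-3.9, -0.4, -0.4]
gripper_width: 16.6
grasp_force: 60.4
```

```bash
python3 al.py w24
```

```text
t 24.88 pos [427.8 140.2  56.2] yaw -5.97 turn [ 0.0013  0.0016 -0.0004] shift [32.8 -5.2  0.1] F [-3.9 -0.4 -0.4] w 16.6 gf 60.4
head 42 -31.0 30.5 mid -0.25
head 48 -31.25 30.25 mid -0.5
head 54 -31.25 30.5 mid -0.375
head 60 -31.75 30.75 mid -0.5
tooth phase 65 (4.77, np.float64(32.8))
tooth phase 66 (4.47, np.float64(28.1))
tooth phase 67 (4.24, np.float64(18.4))
tooth phase 68 (-1.67, np.float64(8.4))
crest phase raw 31.5 (4.97, np.float64(27.5)) side 5.41
crest phase raw 33 (4.51, np.float64(23.8)) side 5.24
crest phase raw 34.5 (4.27, np.float64(10.6)) side 5.23
edge local x 31.18
```

Request:
carry_out --pt "0 0 0 -0.4 0 0.1 -1" --pt "0 0 0 -0.4 0 0.1 -1" --pt "0 0 0 -0.4 0 0.1 -0.4" --pt "0 0 0 -0.4 0 0.1 -0.3" --pt "0 0 0 -0.4 0 0.1 -0.3"

```text
clock: 25.55
position: [429.0, 141.5, 57.1]
ee_rot: [0.999, -0.052, 0.001, -0.001]
contact_force: [-0.7, 0.3, -0.4]
gripper_width: 29.7
grasp_force: 0.0
```

```bash
python3 al.py w25
```

```text
t 25.55 pos [429.  141.5  57.1] yaw -5.93 turn [-0.0015 -0.0018  0.0004] shift [31.8 -3.7  1.2] F [-0.7  0.3 -0.4] w 29.7 gf 0.0
head 42 -32.0 29.5 mid -1.25
head 48 -32.0 29.5 mid -1.25
head 54 -32.0 29.5 mid -1.25
head 60 -33.0 29.75 mid -1.625
tooth phase 65 (3.66, np.float64(28.1))
tooth phase 66 (3.57, np.float64(19.1))
tooth phase 67 (-3.5, np.float64(7.6))
tooth phase 68 (-2.96, np.float64(12.2))
crest phase raw 31.5 (4.01, np.float64(27.4)) side 4.45
crest phase raw 33 (3.63, np.float64(23.1)) side 4.36
crest phase raw 34.5 (3.8, np.float64(8.6)) side 4.76
edge local x 32.02
```

Request:
carry_out --pt "0 0 0 0 1 -10 -0.3" --pt "0 0 0 0 1 -40 -0.3" --pt "0 0 0 -5 1 -75 -0.3" --pt "0 0 0 -5 1 -75 -0.3" --pt "0 0 0 -5 1 -75 -0.3"

```text
clock: 26.22
position: [422.8, 140.2, 131.8]
ee_rot: [0.999, -0.052, 0.0, -0.0]
contact_force: [-0.3, -0.2, -0.6]
gripper_width: 29.8
grasp_force: 0.0
```

```bash
cat > ck.py <<'E'
from h import *
import sys
rel((461,141.9,56),-5.95)
d=save('wrist',sys.argv[1]);C=np.array([461,141.9,0.])
a=np.radians(-5.95);X=np.array([np.cos(a),np.sin(a),0]);Y=np.array([-np.sin(a),np.cos(a),0])
g=cv2.cvtColor(d['color'],cv2.COLOR_BGR2GRAY).astype(np.float32)
def line(o,v,s):
    p=np.array([proj(d,o+v*t) for t in s],np.float32);return cv2.remap(g,p[:,0][None],p[:,1][None],cv2.INTER_LINEAR)[0]
def step(o,v,c,w=4,sg=None):
    s=np.arange(c-w,c+w,.1);e=np.diff(cv2.GaussianBlur(line(o,v,s)[None],(0,0),4)[0]);k=np.abs(e) if sg is None else sg*e;i=k.argmax();return round(s[i]+.05,1),round(float(e[i]),1)
Z=lambda z:np.array([0,0,z])
print('head sides (local y):')
for x in (5,12,20,26): print(x,[step(C+x*X+Z(63),Y,c) for c in (-5.5-31,-5.5+31)])
print('head rear edge x (nominal 0.5):',[(y,step(C+(y-5.5)*Y+Z(63),X,0.5,4)) for y in (-24,-18,18,24)])
print('grip sides:',[(x,[step(C+x*X+Z(76),Y,c) for c in (-5.5-9,-5.5+9)]) for x in (-45,-38,-30,-22)])
print('block sides:',[(x,[step(C+x*X+Z(58),Y,c) for c in (-20.5,19.5)]) for x in (-22,-15,-8,-4)])
print('block rear:',[(y,step(C+y*Y+Z(58),X,-27.5)) for y in (10,15,-17)])
E
python3 ck.py w26
```

```text
t 26.23 pos [422.8 140.2 131.8] yaw -5.96 turn [-0.0005 -0.0001 -0.0002] shift [37.8 -5.6 75.8] F [-0.3 -0.2 -0.6] w 29.8 gf 0.0
head sides (local y):
5 [(np.float64(-35.4), 1.7), (np.float64(27.9), -5.1)]
12 [(np.float64(-36.4), 2.3), (np.float64(25.8), -6.5)]
20 [(np.float64(-36.5), 2.4), (np.float64(25.7), -2.1)]
26 [(np.float64(-36.5), 8.4), (np.float64(28.2), -4.4)]
head rear edge x (nominal 0.5): [(-24, (np.float64(0.2), 5.4)), (-18, (np.float64(0.3), 6.4)), (18, (np.float64(-0.5), -2.6)), (24, (np.float64(0.3), 4.3))]
grip sides: [(-45, [(np.float64(-13.9), -2.1), (np.float64(3.7), 1.6)]), (-38, [(np.float64(-14.1), -1.1), (np.float64(3.5), 3.0)]), (-30, [(np.float64(-14.0), -3.9), (np.float64(3.5), 1.9)]), (-22, [(np.float64(-13.9), -9.1), (np.float64(3.3), 9.2)])]
block sides: [(-22, [(np.float64(-21.1), 2.4), (np.float64(18.4), -2.7)]), (-15, [(np.float64(-20.9), 2.5), (np.float64(18.3), -2.7)]), (-8, [(np.float64(-20.8), 3.0), (np.float64(18.4), -2.5)]), (-4, [(np.float64(-20.9), 5.1), (np.float64(18.6), -6.9)])]
block rear: [(10, (np.float64(-29.4), 3.1)), (15, (np.float64(-29.6), 3.4)), (-17, (np.float64(-29.2), 2.8))]
```

Request:
carry_out --pt "0 0 0 0 -50 -20 -0.3" --pt "0 0 0 0 -110 -20 -0.3" --pt "0 0 0 0 -170 -20 -0.3" --pt "0 0 0 0 -170 -20 -0.3"

```text
clock: 26.78
position: [440.8, 312.6, 149.9]
ee_rot: [0.999, -0.05, -0.0, 0.001]
contact_force: [-0.6, -0.3, -0.4]
gripper_width: 29.9
grasp_force: 0.0
```

```bash
python3 - <<'E'
from h import *
d=load('w26');t=save('top','t27');t0,t1=load('top0'),load('t17')
C=np.array([461,141.9,0.]);a=np.radians(-5.95);X=np.array([np.cos(a),np.sin(a),0]);Y=np.array([-np.sin(a),np.cos(a),0])
def line(d,o,v,s):
    g=cv2.cvtColor(d['color'],cv2.COLOR_BGR2GRAY).astype(np.float32);p=np.array([proj(d,o+v*q) for q in s],np.float32);return cv2.remap(g,p[:,0][None],p[:,1][None],cv2.INTER_LINEAR)[0]
s=np.arange(-40,4,1.)
for y in (10,15,-17): print('w26',y,line(d,C+y*Y+[0,0,58],X,s).astype(int).tolist())
s=np.arange(-36,-15,1.)
for n,im,z in (('t0',t0,38),('t17',t1,58),('t27',t,58)):
    for y in (12,15,-16): print(n,y,line(im,C+y*Y+[0,0,z],X,s).astype(int).tolist())
s=np.arange(-28,29,1.)
for n,im,z in (('t0',t0,38),('t17',t1,58),('t27',t,58)): 
    for x in (-20,-12): print(n,'x',x,line(im,C+x*X+[0,0,z],Y,s).astype(int).tolist())
rel((461,141.9,56),-5.95)
E
```

```text
w26 10 [63, 64, 67, 66, 63, 67, 69, 82, 109, 126, 142, 175, 192, 210, 234, 239, 240, 240, 240, 241, 241, 243, 242, 243, 243, 243, 244, 244, 244, 244, 244, 245, 245, 245, 245, 246, 247, 246, 246, 240, 231, 235, 238, 239]
w26 15 [82, 72, 69, 71, 65, 69, 74, 90, 104, 113, 140, 175, 192, 211, 234, 239, 240, 240, 241, 241, 241, 242, 242, 242, 242, 243, 243, 243, 243, 243, 244, 244, 244, 244, 245, 244, 245, 245, 242, 212, 217, 234, 237, 239]
w26 -17 [65, 74, 93, 107, 121, 129, 124, 118, 125, 133, 147, 175, 195, 211, 234, 239, 240, 241, 241, 242, 242, 242, 242, 243, 243, 244, 244, 244, 245, 245, 245, 246, 246, 246, 247, 247, 248, 248, 243, 211, 225, 240, 241, 242]
t0 12 [158, 157, 156, 155, 130, 104, 100, 102, 131, 174, 204, 206, 207, 206, 205, 205, 205, 204, 204, 204, 204]
t0 15 [157, 157, 156, 152, 138, 123, 111, 99, 127, 162, 183, 196, 202, 204, 205, 206, 206, 206, 206, 205, 204]
t0 -16 [161, 161, 161, 159, 154, 126, 99, 99, 101, 137, 184, 204, 207, 209, 208, 207, 207, 207, 207, 208, 208]
t17 12 [151, 131, 107, 90, 77, 70, 69, 75, 91, 113, 155, 194, 196, 199, 199, 198, 198, 198, 198, 198
[... 1740 characters left out ...]
2, 162, 158, 155, 148, 141, 146, 157, 174, 195, 209, 208, 204, 187, 169, 127, 84, 79, 86, 104, 130, 159, 191, 215, 221, 224, 204, 184, 143, 99, 78, 68, 82, 121, 157, 183, 208, 208, 208, 208, 208, 207, 207, 206, 204, 200, 192, 182, 170, 160, 160, 160, 160, 161, 160, 160, 161]
t27 x -12 [128, 141, 149, 144, 137, 143, 152, 171, 193, 205, 209, 209, 207, 202, 194, 186, 184, 185, 178, 172, 167, 166, 164, 161, 158, 151, 146, 144, 140, 149, 156, 171, 186, 195, 204, 208, 208, 208, 207, 207, 207, 207, 208, 208, 204, 198, 184, 158, 136, 134, 135, 140, 147, 148, 150, 149, 147]
t 26.82 pos [440.1 310.4 149.7] yaw -5.83 turn [0.0029 0.002  0.002 ] shift [ 38.1 165.2  94.1] F [-0.3 -0.7 -0.4] w 30.1 gf 0.0
```

```bash
sed -e 's/^rel.*//' -e "s/d=save('wrist',sys.argv\[1\])/d=load(sys.argv[1])/" ck.py > ck2.py; for f in w23 w24 w25; do echo $f; python3 ck2.py $f | grep -v -i grip; done
```

```text
w23
head sides (local y):
5 [(np.float64(-36.1), 2.3), (np.float64(25.6), -6.1)]
12 [(np.float64(-36.5), 3.1), (np.float64(25.2), -6.9)]
20 [(np.float64(-36.5), 3.6), (np.float64(25.1), -2.6)]
26 [(np.float64(-37.3), 7.6), (np.float64(25.3), -9.5)]
head rear edge x (nominal 0.5): [(-24, (np.float64(-0.9), 2.6)), (-18, (np.float64(-0.8), 2.3)), (18, (np.float64(-0.7), -1.0)), (24, (np.float64(-0.7), 2.1))]
block sides: [(-22, [(np.float64(-20.6), 3.1), (np.float64(18.3), -9.3)]), (-15, [(np.float64(-20.7), 3.6), (np.float64(18.2), -3.8)]), (-8, [(np.float64(-20.5), 3.7), (np.float64(18.4), -3.1)]), (-4, [(np.float64(-20.5), 3.6), (np.float64(18.2), -3.5)])]
block rear: [(10, (np.float64(-26.4), 2.1)), (15, (np.float64(-26.6), 2.9)), (-17, (np.float64(-25.0), 7.9))]
w24
head sides (local y):
5 [(np.float64(-35.0), 2.3), (np.float64(25.6), -6.1)]
12 [(np.float64(-36.4), 3.0), (np.float64(25.3), -7.3)]
20 [(np.float64(-36.5), 4.0), (np.float64(25.2), -3.0)]
26 [(np.float64(-37.2), 7.4), (np.float64(25.4), -9.2)]
head rear edge x (nominal 0.5): [(-24, (np.float64(0.5), 2.7)), (-18, (np.fl
[... 516 characters left out ...]
9), -5.4)]
12 [(np.float64(-36.1), 3.1), (np.float64(25.6), -7.0)]
20 [(np.float64(-36.1), 3.8), (np.float64(25.5), -2.8)]
26 [(np.float64(-37.1), 7.2), (np.float64(25.7), -9.2)]
head rear edge x (nominal 0.5): [(-24, (np.float64(0.5), 2.3)), (-18, (np.float64(0.5), 2.5)), (18, (np.float64(0.2), -1.8)), (24, (np.float64(0.9), 3.0))]
block sides: [(-22, [(np.float64(-20.8), 8.1), (np.float64(18.4), -1.8)]), (-15, [(np.float64(-20.6), 3.7), (np.float64(18.3), -4.8)]), (-8, [(np.float64(-20.5), 3.6), (np.float64(18.4), -3.1)]), (-4, [(np.float64(-20.6), 3.4), (np.float64(18.3), -3.9)])]
block rear: [(10, (np.float64(-26.5), 3.1)), (15, (np.float64(-29.0), 1.8)), (-17, (np.float64(-26.5), 6.7))]
```

```bash
python3 -c "
from bench import *
print(job_done())"
```

```text
the job is handed in; nothing more can be done
None
```

I handed the job in at about 27 s: the loose block measures flush on its clamped twin to within a few tenths of a millimetre, and the 10 mm leaf is fully home and square, about mid-way along the thread; no verdict came back.

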